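# Shelve the jars and close the row

## Robot

A 6-joint arm with a two-finger parallel gripper is mounted at the origin on the work surface. World frame = base frame: x ahead of the robot, y to its left, z up, the work surface at z = 0. Lengths are in m, angles in degrees, forces in N, time in s.
With the tool pointing down it reaches from about 0.4 to 0.825 m from the base axis. Payload 7 kg.
Tool frame: the origin (TCP) lies at the very end of the fingers, on their centre line; the grasp point (between the pads) lies 19 mm behind it; z points along the fingers, y is the line along which they close (so a half turn about z gives the same grasp; the last joint's range is limited). The gripper opens to 88 mm and grips with 3 to 60 N. Pads are 19 mm wide; open, the fingers measure 130 mm over their backs; the gripper's body (78 mm by 193 mm) begins 47 mm behind the grasp point.
Start: joints at [82.111, 20.546, 0.682, 0, -70.136, -16.507], TCP at [0.279, 0.615, 0.227] pointing down, gripper open.
Joint ranges: [-176.03, 176.03], [-82.01, 121.73], [-58.28, 71.71], [-173.87, 95.51], [-174.79, -0.11], [-173.66, 173.66]. Speed limits (degrees/s): [136.94, 136.94, 172.46, 180, 180, 180].

## Interface

Orientations are given as [roll, pitch, yaw] about the fixed x, y, z axes, in that order (R = Rz(yaw) Ry(pitch) Rx(roll)).
In Python, from plant import ctrl, viewer gives the robot as it stands.
- The arm moves only by the tool servo_tool, never from a script. Its argument "rows" is a list of rows, each a list of 6 numbers: the shift along the world's x, y, z in mm, then the turn, a rotation vector about the world's x, y, z in degrees. A call has 1 to 5 rows; each row shifts and turns the commanded pose from where the row before left it; what a row does not reach is not made up. A row lasts 1/12 s, in which the tool goes at most 41.7 mm and 7.16 degrees, less where a joint would pass 70% of its speed; a pose out of reach is approached as far as the arm can. A call is refused whole if a number of a shift passes 41.7 or a number of a turn 7.16, either way. A call with a gripper value outside its range is refused whole. "fingers" is the finger opening in mm, from 0 to 87.6, set as the call begins (left out, the last holds). The fingers move at their own pace and stop on an object; the grip force is fixed at half the most. Time passes only in rows, so rows that do not move let the fingers close. It gives the time, the measured TCP pose, the force and the opening at its end, in the units of the state.
- ctrl.get_obs(): the state, without advancing time (a new reading comes with each control period).
- viewer.snapshot(name): name is "side" or "top" or "wrist"; returns (picture, depth): 420x560x3 uint8, red, green, blue; 420x560 float32, m along the optical axis (not along the pixel's ray), 0 where there is no reading.
- viewer.calibration(name): a dict with "fx", "fy", "cx", "cy" (pixels), "origin" and "rotation" of the camera in the world. Camera axes: x right, y up, looking along -z (the intrinsics and any distortion apply to the point x, -y, -z); pixel columns grow to the right and rows downward; lengths in m; the calibration is good to about 2 mm. A picture is of the moment at which its call begins: read the wrist's pose just before it. calibration takes no time and is no camera call; for the wrist camera it gives the pose at the moment of the call.
- ctrl.close_job(): hands the job in, once; it reports no verdict.
The state is a dict: "clock": time; "joint_pos": joint angles; "qvel": joint speeds; "tau": joint torques, N m; "tool_pos": TCP position; "orientation": TCP orientation; "force": force on the tool from outside, world axes, zero at the start; "moment": the same for the moment, N m; "opening": finger opening in m.
Only numpy, scipy, OpenCV 4.12 (cv2) and the standard library are available. Lean on these libraries where they do the work, as an engineer would, in place of code of your own. Each camera call takes 0.05 s, during which the arm holds its last target. There are 200 camera calls.

## Task

Clear the odd tin off the shelf and stand it in the aluminium tray, and stand all the jars on the shelf in one neat straight row, one upright in the middle of each bay, starting at the closed left end and skipping no bay. When the whole row stands, finish by sliding the divider from its wooden holder edgewise, fully home, into the slot just after the last jar, its plate about centred front to back. Leave everything else where it is; if something gets knocked out of place, put it right.

Things in the scene. Friction and masses are not known exactly. Their poses are not given: they have to be found in the camera images.
- jar1: round amber glass jar with a paper label band and a grey metal lid, all jars alike: squat, with a thick heavy bottom; body 48 mm diameter and 42 mm high, lid 45 mm diameter from 42 to 48 mm; 48 mm high in all, about 0.18 kg; origin at the centre of its underside, z up. Jars start upright on the table between the robot and the shelf. May be absent (None from the start)
- jar2: round amber glass jar with a paper label band and a grey metal lid, all jars alike: squat, with a thick heavy bottom; body 48 mm diameter and 42 mm high, lid 45 mm diameter from 42 to 48 mm; 48 mm high in all, about 0.18 kg; origin at the centre of its underside, z up. Jars start upright on the table between the robot and the shelf. May be absent (None from the start)
- jar3: round amber glass jar with a paper label band and a grey metal lid, all jars alike: squat, with a thick heavy bottom; body 48 mm diameter and 42 mm high, lid 45 mm diameter from 42 to 48 mm; 48 mm high in all, about 0.18 kg; origin at the centre of its underside, z up. Jars start upright on the table between the robot and the shelf. May be absent (None from the start)
- jar4: round amber glass jar with a paper label band and a grey metal lid, all jars alike: squat, with a thick heavy bottom; body 48 mm diameter and 42 mm high, lid 45 mm diameter from 42 to 48 mm; 48 mm high in all, about 0.18 kg; origin at the centre of its underside, z up. Jars start upright on the table between the robot and the shelf. May be absent (None from the start)
- jar5: round amber glass jar with a paper label band and a grey metal lid, all jars alike: squat, with a thick heavy bottom; body 48 mm diameter and 42 mm high, lid 45 mm diameter from 42 to 48 mm; 48 mm high in all, about 0.18 kg; origin at the centre of its underside, z up. Jars start upright on the table between the robot and the shelf. May be absent (None from the start)
- jar6: round amber glass jar with a paper label band and a grey metal lid, all jars alike: squat, with a thick heavy bottom; body 48 mm diameter and 42 mm high, lid 45 mm diameter from 42 to 48 mm; 48 mm high in all, about 0.18 kg; origin at the centre of its underside, z up. Jars start upright on the table between the robot and the shelf. May be absent (None from the start)
- tin: round metal tin with a brown paper band, wider and taller than the jars: 60 mm diameter, 58 mm high, about 0.22 kg, origin at the centre of its underside, z up; starts upright on the shelf, over the bays near the closed end
- tray_in (a point): centre of the inner floor of the flat square aluminium tray, which is fixed to the table at one side: 140 x 140 mm outside, rim 22 mm high, walls 4 mm, inner floor 132 x 132 mm and about 4 mm above the table
- rack: low white-topped riser shelf on steel legs, fixed: top 70 mm above the table, 150 mm deep (its x, away from the robot), 403 mm long (its y, to the robot's left); origin on the table below the middle of the bays. A steel panel 10 mm high closes the left end (+y); a lip along the far edge (x = +75 to +79 mm) stands 10 mm high. Six slots across it (along x) part it into six bays
- bay1 (a point): centre of bay 1, on the shelf's top, counted from the closed (left) end; bays are 62 mm apart, 53 mm wide between slots (bay 1: 57 mm); axes as the shelf's
- bay2 (a point): centre of bay 2, on the shelf's top, counted from the closed (left) end; bays are 62 mm apart, 53 mm wide between slots (bay 1: 57 mm); axes as the shelf's
- bay3 (a point): centre of bay 3, on the shelf's top, counted from the closed (left) end; bays are 62 mm apart, 53 mm wide between slots (bay 1: 57 mm); axes as the shelf's
- bay4 (a point): centre of bay 4, on the shelf's top, counted from the closed (left) end; bays are 62 mm apart, 53 mm wide between slots (bay 1: 57 mm); axes as the shelf's
- bay5 (a point): centre of bay 5, on the shelf's top, counted from the closed (left) end; bays are 62 mm apart, 53 mm wide between slots (bay 1: 57 mm); axes as the shelf's
- bay6 (a point): centre of bay 6, on the shelf's top, counted from the closed (left) end; bays are 62 mm apart, 53 mm wide between slots (bay 1: 57 mm); axes as the shelf's
- slot4 (a point): middle of the floor of the slot on the right (-y) of bay 4; axes as the shelf's. Slots are 9 mm wide, 32 mm deep and run the full depth of the shelf. Standing home in one, the divider leans a few degrees at most, its grip's top 82 mm above the shelf's top, 34 mm above the jar lids: hold the grip near its top, so that the fingertips clear the lids
- slot5 (a point): middle of the floor of the slot on the right (-y) of bay 5; axes as the shelf's. Slots are 9 mm wide, 32 mm deep and run the full depth of the shelf. Standing home in one, the divider leans a few degrees at most, its grip's top 82 mm above the shelf's top, 34 mm above the jar lids: hold the grip near its top, so that the fingertips clear the lids
- slot6 (a point): middle of the floor of the slot on the right (-y) of bay 6; axes as the shelf's. Slots are 9 mm wide, 32 mm deep and run the full depth of the shelf. Standing home in one, the divider leans a few degrees at most, its grip's top 82 mm above the shelf's top, 34 mm above the jar lids: hold the grip near its top, so that the fingertips clear the lids
- divider: grey plate 90 mm wide (x), 5 thick (y), 70 high, with a black grip block centred on its upper edge, 30 (x) by 16 (y) mm, 70 to 114 mm above the bottom; 0.09 kg; origin mid bottom edge, z up; same after a half turn about z. Starts upright, loose, in a slot (9 wide, 32 deep, floor 12 mm above the table) of a wooden block 120 x 70 x 44 mm, fixed at the side opposite the tray
- tape: bystander, not to be disturbed: brown cardboard tape ring, 80 mm across, 24 mm high, beside one end of the shelf
- cup: bystander, not to be disturbed: red plastic cup, 72 mm across, 90 mm high, beside one end of the shelf
- weight: bystander, not to be disturbed: small brass check weight, a cylinder 28 mm across and 35 mm high, standing among the jars

How it is judged:
By the outcome, as a careful person would: the job done as asked, in the order asked, and still so for the second after the job is handed in, with the robot touching nothing.
Of jar1, jar2, jar3, jar4, jar5, jar6 only 4 to 6 are there at a start; the rules pass over those that are not, and their reading is None.
At some moment in a run one of jar1, jar2, jar3, jar4, jar5, jar6 may be knocked a few centimetres aside while the robot is not near it.
It also fails if it takes over 210 s, if anything falls off the work surface, if the arm or the gripper's body presses on something with over 40 N, if the wrist force passes 120 N, or if a joint passes its speed limit or range.

## Working session

There is one attempt and no reset: what is moved stays moved. The work goes in short steps, Python scripts to look and compute and a tool call to move; the robot and the scene stay as the last step left them, time stands still between calls to the robot, and variables do not carry over. Pictures are saved under pics/ and viewed, on a budget of 14 in all, crops included, one or two more only if the job needs it, and the job is handed in when it is done.

Besides the shell and the picture viewer there is one more tool, called after "Emit:" as name([rows], argument=value, ...), one row to a line, values as JSON. servo_tool: Moves the arm, as the interface text tells. Its arguments: {"type":"object","properties":{"rows":{"type":"array","items":{"type":"array","items":{"type":"number"}}},"fingers":{"type":"number"}},"required":["rows"]}

```bash
ls; mkdir -p pics; cat > h.py <<'E'
import numpy as np, cv2
from plant import ctrl, viewer
def snap(n,f):
    c=viewer.calibration(n); p,d=viewer.snapshot(n)
    cv2.imwrite(f'pics/{f}.png',p[:,:,::-1]); np.savez(f'pics/{f}.npz',d=d,p=p,**{k:np.array(v) for k,v in c.items() if k in('fx','fy','cx','cy','origin','rotation')})
    return p,d,c
def cloud(d,c):
    v,u=np.mgrid[:d.shape[0],:d.shape[1]]
    P=np.stack([(u-c['cx'])/c['fx']*d,-(v-c['cy'])/c['fy']*d,-d],-1)
    return P@np.array(c['rotation']).T+np.array(c['origin'])
def onplane(u,v,z,c):
    r=np.array(c['rotation'])@np.array([(u-c['cx'])/c['fx'],-(v-c['cy'])/c['fy'],-1]); o=np.array(c['origin'])
    return o+r*(z-o[2])/r[2]
def load(f):
    z=np.load(f'pics/{f}.npz'); return z['p'],z['d'],z
E
python3 - <<'E'
from h import *
for n in('top','side'):
    p,d,c=snap(n,n+'0'); print(n,c)
    print((d==0).mean())
print(ctrl.get_obs())
E
```

```text
pics
top {'fx': 425.86859360078245, 'fy': 425.86859360078245, 'cx': 275.39394275639415, 'cy': 212.29595977144956, 'origin': array([ 0.28537332, -0.01342504,  1.24965035]), 'rotation': array([ 1.18068043e+01,  3.14056199e-02, -8.39870256e+01])}
0.004064625850340136
side {'fx': 478.4024371799159, 'fy': 478.4024371799159, 'cx': 281.98146131888234, 'cy': 207.43438742364165, 'origin': array([ 0.05489208, -0.60546571,  0.88423546]), 'rotation': array([ 43.67732018,  -1.01598581, -38.77191007])}
0.004047619047619047
{'clock': 0.1, 'joint_pos': array([ 8.21085757e+01,  2.05872769e+01,  6.40954198e-01, -1.57584547e-02,
       -7.01361137e+01, -1.65064247e+01]), 'qvel': array([-0.02861619, -0.11067445,  0.0878137 , -0.02958846, -0.03927294,
        0.06888597]), 'tau': array([-4.98441714e-04, -5.84163415e+01,  2.93754619e+01,  7.01569185e+00,
        1.02201873e-02, -4.31681144e-05]), 'tool_pos': array([0.27868602, 0.61432592, 0.22573788]), 'orientation': array([ 1.79916751e+02, -9.21960858e-03, -2.44032075e+01]), 'force': array([0.17829741, 0.02303533, 0.51235706]), 'moment': array([-0.00685342, -0.04199454, -0.02921087]), 'opening': 0.08768546420051171}
```

View pics/top0.png

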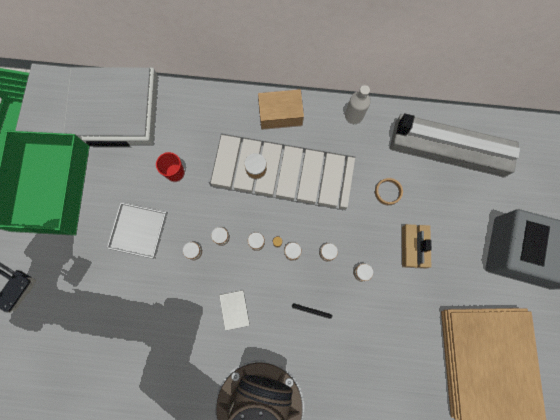

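View pics/side0.png

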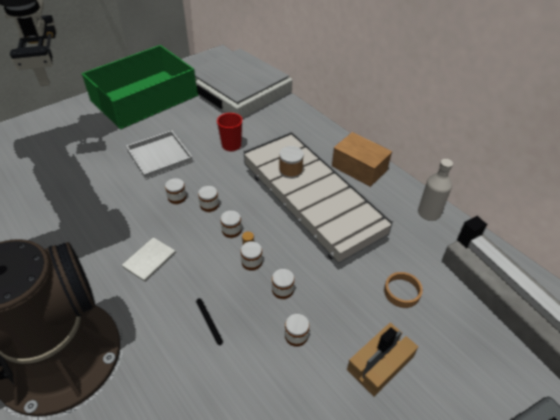

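```bash
python3 - <<'E'
s=open('h.py').read()
s=s.replace("import numpy as np, cv2","import numpy as np, cv2\nfrom scipy.spatial.transform import Rotation as Ro").replace("np.array(c['rotation'])","rot(c)").replace("def onplane","def rot(c): return Ro.from_euler('xyz',c['rotation'],degrees=True).as_matrix()\ndef onplane")
open('h.py','w').write(s)
E
python3 - <<'E'
from h import *
p,d,c=load('top0')
P=cloud(d,c); Z=P[...,2]
print('table z',np.median(Z[300:400,380:430]))
for lo,hi in((.036,.058),(.06,.08),(.108,.145)):
    m=((Z>lo)&(Z<hi)).astype(np.uint8); n,l,st,ce=cv2.connectedComponentsWithStats(m)
    for i in range(1,n):
        if st[i,4]>60 and 80<st[i,1]<300 and 150<ce[i,0]<450:
            print(lo,st[i],ce[i].round(1),P[l==i].mean(0).round(4), onplane(*ce[i],np.median(Z[l==i]),c).round(4), np.median(Z[l==i]).round(4))
print('tape z/wt', Z[241,277],P[241,277])
# shelf corners etc.
m=((Z>.062)&(Z<.078)&(np.abs(P[...,0]-.6)<.2)&(np.abs(P[...,1])<.35)).astype(np.uint8)
n,l,st,ce=cv2.connectedComponentsWithStats(cv2.morphologyEx(m,cv2.MORPH_CLOSE,np.ones((7,7))))
i=1+np.argmax(st[1:,4]);pts=P[(l==i)&(m>0)][:,:2].astype(np.float32)*1000
print(cv2.minAreaRect(pts),cv2.boxPoints(cv2.minAreaRect(pts)))
E
python3 - <<'E'
from h import *
p,_,_=load('top0')
a=cv2.resize(p[125:215,200:440,::-1],None,fx=3.3,fy=3.3,interpolation=cv2.INTER_CUBIC)
b=cv2.resize(p[195:295,100:440,::-1],(792,233),interpolation=cv2.INTER_CUBIC)
cv2.imwrite('pics/crop1.png',np.vstack([a[:, :792],b]))
E
```

```text
table z 3.380100312111445e-05
0.036 [346 106  19  14  61] [353.2 115.5] [ 0.8577 -0.1895  0.0473] [ 0.8577 -0.1895  0.0473] 0.0473
0.036 [392 114 122  61 592] [446.1 155.3] [ 0.7594 -0.4707  0.0494] [ 0.7587 -0.4708  0.0508] 0.0508
0.036 [261 118  43   8 129] [282.4 121.6] [0.8158 0.0219 0.0473] [0.8154 0.0219 0.0481] 0.0481
0.036 [210 140 105  65 564] [269.1 178.6] [0.6354 0.0426 0.0428] [0.6357 0.0427 0.0403] 0.0403
0.036 [161 158  18  16  75] [167. 163.] [0.6499 0.3479 0.0474] [0.65   0.3481 0.0469] 0.0469
0.036 [339 166   7  30  76] [342.1 180.9] [ 0.6509 -0.1716  0.0424] [ 0.6513 -0.1718  0.0406] 0.0406
0.036 [316 174  30  36 146] [326.3 196.8] [ 0.5979 -0.1292  0.0423] [ 0.5982 -0.1295  0.0402] 0.0402
0.036 [405 224  26  44 684] [414.4 248.3] [ 0.4735 -0.39    0.0441] [ 0.4733 -0.3902  0.0438] 0.0438
0.036 [419 225  12  15 130] [425.5 230.9] [ 0.5268 -0.4198  0.044 ] [ 0.5268 -0.4198  0.0441] 0.0441
0.036 [211 227  18  17 222] [219.3 235.3] [0.4518 0.1656 0.0477] [0.4517 0.1656 0.048 ] 0.048
0.036 [248 233  17  17 223] [255.7 240.6] [0.4477 0.0606 0.0476] [0.4476 0.0606 0.0481]
[... 855 characters left out ...]
0.0695] [ 0.4744 -0.399   0.0682] 0.0682
0.108 [351  92  19  18 219] [359.5 100.9] [ 0.8697 -0.1937  0.1202] [ 0.8706 -0.194   0.1185] 0.1185
0.108 [401 113  14  17 169] [407.4 121.2] [ 0.8221 -0.333   0.1194] [ 0.8219 -0.3329  0.1198] 0.1198
0.108 [245 153  22  24 392] [255.1 164.4] [0.647  0.0816 0.1275] [0.6467 0.0815 0.1284] 0.1284
0.108 [423 239   9  12  98] [427.1 244.8] [ 0.4739 -0.3987  0.123 ] [ 0.4736 -0.3981  0.1249] 0.1249
tape z/wt 0.03124054975429802 [0.45502198 0.00046151 0.03124055]
((658.6057739257812, 7.458282470703125), (403.5458068847656, 156.8876953125), 85.6629638671875) [[ 565.1278  -187.80466]
 [ 721.5663  -199.669  ]
 [ 752.08374  202.72122]
 [ 595.64526  214.58557]]
```

View pics/crop1.png

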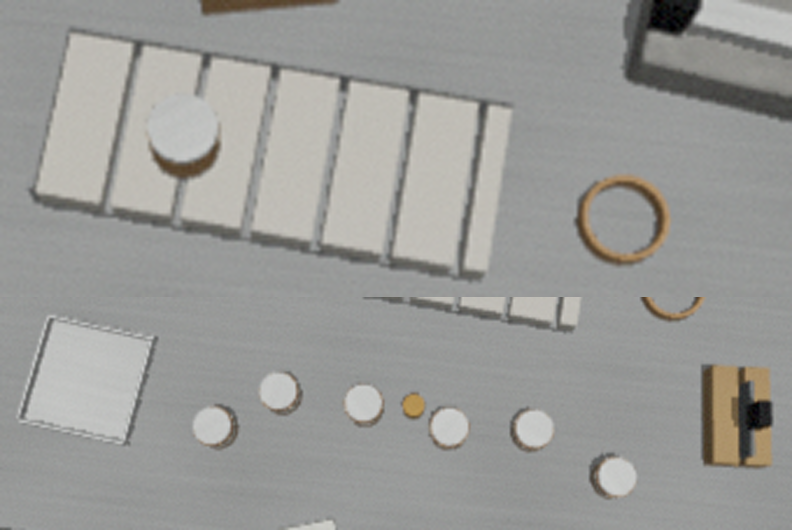

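```bash
python3 - <<'E'
from h import *
p,d,c=load('top0'); g=cv2.cvtColor(p,cv2.COLOR_RGB2GRAY).astype(np.float32)
R=rot(c);o=np.array(c['origin'])
def proj(X):
    q=(X-o)@R; return c['cx']+c['fx']*q[...,0]/-q[...,2], c['cy']-c['fy']*q[...,1]/-q[...,2]
a=np.radians(-4.34);ex=np.array([np.cos(a),np.sin(a),0]);ey=np.array([-np.sin(a),np.cos(a),0])
O=np.array([.6577,.0216,.07])
ys=np.arange(-230,215,.5);res=[]
for lo,hi in((-60,-35),(-12,12),(40,65)):
    xs=np.linspace(lo,hi,30)
    X=O+ex*xs[:,None,None]/1e3+ey*ys[None,:,None]/1e3
    u,v=proj(X); s=cv2.remap(g,u.astype(np.float32),v.astype(np.float32),cv2.INTER_LINEAR).mean(0)
    out=[]
    for k in range(6):
        y0=124-62*k; m=abs(ys-y0)<14; w=np.clip(np.median(s[m])-8-s[m],0,None); out.append((ys[m]*w).sum()/w.sum()-y0)
    print(lo,np.round(out,1))
ys=np.arange(-100,100,.5)
for yc in(-150,-90,-30,150):
    X=O+ex*ys[:,None,None]/1e3+ey*(yc+np.linspace(-15,15,30))[None,:,None]/1e3
    u,v=proj(X); s=cv2.remap(g,u.astype(np.float32),v.astype(np.float32),cv2.INTER_LINEAR).mean(1)
    k=np.abs(np.diff(s))>4; print(yc,[(ys[i],int(s[i+1]-s[i])) for i in np.where(k)[0]])
# tray: bright rim box & holder
P=cloud(d,c);Z=P[...,2]
sel=lambda m:cv2.minAreaRect((P[m][:,:2]*1000).astype(np.float32))
print('tray',sel((Z>.015)&(Z<.027)&(abs(P[...,0]-.46)<.13)&(abs(P[...,1]-.38)<.11)))
print('holder',sel((Z>.035)&(Z<.05)&(abs(P[...,0]-.474)<.1)&(abs(P[...,1]+.40)<.08)))
print('grip',sel((Z>.108)&(Z<.14)&(abs(P[...,0]-.474)<.1)&(abs(P[...,1]+.40)<.08)))
print('plate',sel((Z>.06)&(Z<.09)&(abs(P[...,0]-.474)<.1)&(abs(P[...,1]+.40)<.08)))
E
```

```text
-60 [-3.4 -3.3 -3.9 -5.6 -5.7 -5.3]
-12 [-3.4  nan -4.1 -5.6 -5.8 -5.5]
40 [-3.5 -3.3 -4.1 -5.5 -5.6 -5.2]
-150 [(np.float64(-87.0), -4), (np.float64(-86.5), -5), (np.float64(-86.0), -6), (np.float64(-85.5), -6), (np.float64(-85.0), -5), (np.float64(-84.5), -4), (np.float64(-84.0), -4), (np.float64(-77.5), 4), (np.float64(-77.0), 5), (np.float64(-76.5), 7), (np.float64(-76.0), 8), (np.float64(-75.5), 9), (np.float64(-75.0), 9), (np.float64(-74.5), 8), (np.float64(-74.0), 7), (np.float64(-73.5), 5), (np.float64(-73.0), 4), (np.float64(73.0), -5), (np.float64(73.5), -6), (np.float64(74.0), -7), (np.float64(74.5), -7), (np.float64(75.0), -8), (np.float64(75.5), -7), (np.float64(76.0), -7), (np.float64(76.5), -5)]
-90 [(np.float64(-87.5), -4), (np.float64(-87.0), -5), (np.float64(-86.5), -5), (np.float64(-86.0), -6), (np.float64(-85.5), -6), (np.float64(-85.0), -5), (np.float64(-84.5), -4), (np.float64(-77.5), 4), (np.float64(-77.0), 6), (np.float64(-76.5), 7), (np.float64(-76.0), 8), (np.float64(-75.5), 8), (np.float64(-75.0), 9), (np.float64(-74.5), 8), (np.float64(-74.0), 7), (np.floa
[... 1184 characters left out ...]
0), 4), (np.float64(73.5), -5), (np.float64(74.0), -6), (np.float64(74.5), -7), (np.float64(75.0), -7), (np.float64(75.5), -7), (np.float64(76.0), -7), (np.float64(76.5), -6), (np.float64(77.0), -4)]
tray ((446.8656005859375, 412.9334716796875), (142.56076049804688, 140.8112030029297), 83.71449279785156)
holder ((483.2471618652344, -399.8533630371094), (120.70503234863281, 72.22332000732422), 3.2198455333709717)
grip ((474.60308837890625, -400.5724182128906), (29.831876754760742, 17.74028205871582), 3.696547746658325)
plate ((474.2049865722656, -398.2230224609375), (89.7751693725586, 9.311477661132812), 2.9670770168304443)<stdin>:15: RuntimeWarning: invalid value encountered in scalar divide
```

Emit:
servo_tool([
  [23,-33.3,0,0,0,-7],
  [23,-33.3,0,0,0,-7],
  [23,-33.3,0,0,0,-7],
  [23,-33.3,0,0,0,-7],
  [23,-33.3,0,0,0,-7],
], fingers=87.6)

```text
clock: 0.52
tool_pos: [0.3943, 0.4464, 0.2262]
orientation: [180.0, -0.0, -59.7]
force: [0.5, 1.1, 0.7]
opening: 0.0877
```

Emit:
servo_tool([
  [23,-33.3,0,0,0,-7],
  [23,-33.3,0,0,0,-7],
  [23,-33.3,0,0,0,-7],
  [23,-33.3,0,0,0,-7],
  [23,-33.3,0,0,0,-7],
])

```text
clock: 0.93
tool_pos: [0.5094, 0.2798, 0.2265]
orientation: [180.0, -0.0, -94.7]
force: [0.8, 1.5, -0.3]
opening: 0.0875
```

Emit:
servo_tool([
  [23,-33.3,0,0,0,0],
  [23,-33.3,0,0,0,0],
  [23,-33.3,0,0,0,0],
  [23,-33.3,0,0,0,0],
  [23,-33.3,0,0,0,0],
])

```text
clock: 1.35
tool_pos: [0.6244, 0.1133, 0.2263]
orientation: [180.0, -0.0, -94.4]
force: [0.2, 0.8, -1.0]
opening: 0.0877
```

Emit:
servo_tool([
  [0,-33.3,0,0,0,0],
  [0,0,0,0,0,0],
  [0,0,0,0,0,0],
  [0,0,0,0,0,0],
])

```text
clock: 1.68
tool_pos: [0.6237, 0.0816, 0.2262]
orientation: [180.0, -0.0, -94.5]
force: [-0.8, 0.8, 0.0]
opening: 0.0879
```

```bash
python3 - <<'E'
from h import *
p,d,c=snap('wrist','w1'); o=ctrl.get_obs(); print(o['tool_pos'],o['orientation'],c)
E
```

```text
[0.62360526 0.08234471 0.22635227] [ 1.79979252e+02  7.81050118e-04 -9.43835804e+01] {'fx': 355.8771581710131, 'fy': 355.8771581710131, 'cx': 280.365114218012, 'cy': 209.6599756644731, 'origin': array([ 6.17475367e-01, -2.12589754e-04,  3.84715829e-01]), 'rotation': array([-1.73876669e+01, -4.93082064e-02,  1.75551961e+02])}
```

View pics/w1.png

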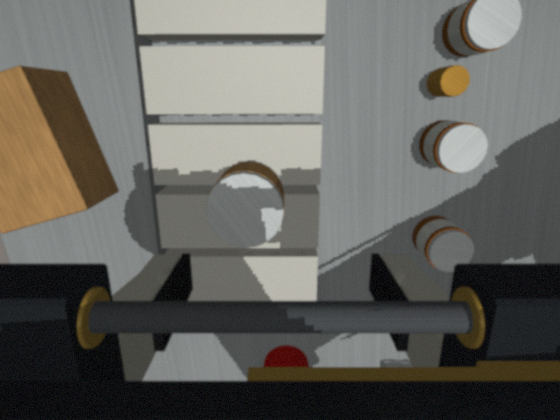

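```bash
cat >> h.py <<'E'
def tops(d,c,lo,hi,minpx=200):
    "blobs of points with lo<z<hi: circle centre (world, via contour)"
    P=cloud(d,c); m=((P[...,2]>lo)&(P[...,2]<hi)&(d>0)).astype(np.uint8); n,l,st,ce=cv2.connectedComponentsWithStats(m); out=[]
    for i in range(1,n):
        if st[i,4]>minpx:
            q=P[l==i]; (x,y),r=cv2.minEnclosingCircle((q[:,:2]*1000).astype(np.float32)); out.append((q.mean(0).round(4),round(x,1),round(y,1),round(r,1),st[i,4],ce[i].round()))
    return out
def slots(f,z=.07):
    "local shelf slot profile by image; returns slot edge y (shelf coords) per slot and x"
E
python3 - <<'E'
from h import *
p,d,c=load('w1')
for t in tops(d,c,.12,.135): print(t)
P=cloud(d,c)
# shelf plane & slots by depth: points below .06 within the shelf
a=np.radians(-4.34);ex=np.array([np.cos(a),np.sin(a)]);ey=np.array([-np.sin(a),np.cos(a)])
O=np.array([.6573,.0171]);S=np.stack([(P[...,:2]-O)@ex,(P[...,:2]-O)@ey,P[...,2]],-1)*1000
print('shelf z',np.median(S[50:100,180:300,2]))
for x0 in(-60,-40,40,60):
  m=(abs(S[...,0]-x0)<8)&(S[...,2]>66)&(S[...,2]<74)&(d>0)
  h,e=np.histogram(S[m][:,1],np.arange(-120,130,1)); ys=e[:-1]+.5; gaps=ys[h<h.mean()*.4]
  print(x0,gaps)
  m=(abs(S[...,1]+30)<50)&(S[...,2]>66)&(S[...,2]<74); 
print('x extent',np.percentile(S[m][:,0],[.5,99.5]))
E
```

```text
(array([0.6503, 0.0773, 0.1281]), 650.8, 78.9, 30.1, np.int32(4722), array([245., 209.]))
shelf z 70.29988174916835
-60 [-119.5 -118.5 -117.5 -116.5 -115.5 -114.5 -113.5 -112.5 -111.5 -110.5
 -109.5 -108.5 -107.5 -106.5 -105.5 -104.5 -103.5 -102.5 -101.5 -100.5
  -99.5  -98.5  -97.5  -96.5  -95.5  -94.5  -68.5  -67.5  -66.5  -65.5
  -64.5  -63.5  -62.5  -61.5   -7.5   -6.5   -5.5   -4.5   -3.5   -2.5
   -1.5   -0.5    0.5   54.5   55.5   56.5   57.5   58.5   59.5   60.5
   61.5  116.5  117.5  118.5  119.5  120.5  121.5  122.5  123.5]
-40 [-119.5 -118.5 -117.5 -116.5 -115.5 -114.5 -113.5 -112.5 -111.5 -110.5
 -109.5 -108.5 -107.5 -106.5 -105.5 -104.5 -103.5 -102.5 -101.5 -100.5
  -99.5  -98.5  -97.5  -96.5  -95.5  -94.5  -68.5  -67.5  -66.5  -65.5
  -64.5  -63.5  -62.5  -61.5   -7.5   -6.5   -5.5   -4.5   -3.5   -2.5
   -1.5   -0.5   54.5   55.5   56.5   57.5   58.5   59.5   60.5   61.5
   62.5   73.5   75.5  116.5  117.5  118.5  119.5  120.5  121.5  122.5
  123.5]
40 [-119.5 -118.5 -117.5 -116.5 -115.5 -114.5 -113.5 -112.5 -111.5 -110.5
 -109.5 -108.5 -107.5 -106.5 -105.5 -104.5 -103.5 -102.5 -101.5 -100.5
  -99.5  -98.5  -97.5  -96.5  -95.5  -94.5  -68.5  -67.5  -66.5  -65.5
  -64.5  -63.5  -62.5  -61.5   -7.5   -6.5   -5.5   -4.5   -3.5   -2.5
   -1.5   -0.5   54.5   55.5   56.5   57.5   58.5   59.5   60.5   61.5
  116.5  117.5  118.5  119.5  120.5  121.5  122.5  123.5]
60 [-119.5 -118.5 -117.5 -116.5 -115.5 -114.5 -113.5 -112.5 -111.5 -110.5
 -109.5 -108.5 -107.5 -106.5 -105.5 -104.5 -103.5 -102.5 -101.5 -100.5
  -99.5  -98.5  -97.5  -96.5  -95.5  -94.5  -69.5  -68.5  -67.5  -66.5
  -65.5  -64.5  -63.5  -62.5  -61.5   -7.5   -6.5   -5.5   -4.5   -3.5
   -2.5   -1.5   -0.5   54.5   55.5   56.5   57.5   58.5   59.5   60.5
   61.5  116.5  117.5  118.5  119.5  120.5  121.5  122.5  123.5  124.5
  125.5  126.5  127.5  128.5]
x extent [-73.49878726 201.47509426]
```

Emit:
servo_tool([
  [12.5,-1,-30,0,0,0],
  [12.5,-1,-30,0,0,0],
  [0,0,-30,0,0,0],
  [0,0,-30,0,0,0],
  [0,0,-11,0,0,0],
])

```text
clock: 2.15
tool_pos: [0.6461, 0.0807, 0.0909]
orientation: [179.7, -0.1, -94.3]
force: [-1.5, -1.0, -1.6]
opening: 0.0876
```

Emit:
servo_tool([
  [0,0,0,0,0,0],
  [0,0,0,0,0,0],
  [0,0,0,0,0,0],
  [0,0,0,0,0,0],
  [0,0,0,0,0,0],
], fingers=50)

```text
clock: 2.57
tool_pos: [0.6501, 0.0804, 0.0977]
orientation: [-179.8, 0.1, -94.4]
force: [2.1, -0.5, 2.1]
opening: 0.0595
```

Emit:
servo_tool([
  [0,0,10,0,0,0],
  [0,0,20,0,0,0],
  [0,0,20,0,0,0],
  [0,0,20,0,0,0],
  [0,0,0,0,0,0],
])

```text
clock: 2.98
tool_pos: [0.6511, 0.0803, 0.1714]
orientation: [-179.6, 0.1, -94.4]
force: [0.8, -0.5, -0.9]
opening: 0.0593
```

Emit:
servo_tool([
  [-20,33,0,0,0,0],
  [-20,33,0,0,0,0],
  [-20,33,0,0,0,0],
  [-20,33,0,0,0,0],
  [-20,33,0,0,0,0],
])

```text
clock: 3.4
tool_pos: [0.5475, 0.2459, 0.166]
orientation: [180.0, 0.0, -94.4]
force: [1.1, 0.7, -2.5]
opening: 0.0595
```

Emit:
servo_tool([
  [-20,33,0,0,0,0],
  [-20,33,0,0,0,0],
  [-20,33,0,0,0,0],
  [-20,33,0,0,0,0],
  [-20,33,0,0,0,0],
])

```text
clock: 3.82
tool_pos: [0.4474, 0.4111, 0.1661]
orientation: [180.0, 0.0, -94.4]
force: [1.1, 0.8, -1.7]
opening: 0.0591
```

Emit:
servo_tool([
  [0,0,0,0,0,0],
  [0,0,-30,0,0,0],
  [0,0,-30,0,0,0],
  [0,0,-30,0,0,0],
  [0,0,0,0,0,0],
])

```text
clock: 4.23
tool_pos: [0.4461, 0.4065, 0.0701]
orientation: [179.7, -0.4, -94.5]
force: [-1.0, -1.8, -2.9]
opening: 0.0592
```

Emit:
servo_tool([
  [0,0,0,0,0,0],
  [0,0,0,0,0,0],
])

```text
clock: 4.4
tool_pos: [0.4496, 0.4106, 0.0773]
orientation: [-179.9, 0.1, -94.4]
force: [-1.1, 0.6, -2.0]
opening: 0.0595
```

Emit:
servo_tool([
  [0,0,-20,0,0,0],
  [0,0,-12,0,0,0],
  [0,0,-6,0,0,0],
  [0,0,-3,0,0,0],
  [0,0,0,0,0,0],
])

```text
clock: 4.82
tool_pos: [0.4493, 0.4104, 0.0355]
orientation: [-180.0, 0.1, -94.4]
force: [-0.2, 0.0, -2.1]
opening: 0.0596
```

Emit:
servo_tool([
  [0,0,0,0,0,0],
  [0,0,-2,0,0,0],
  [0,0,0,0,0,0],
])

```text
clock: 5.07
tool_pos: [0.449, 0.4102, 0.0331]
orientation: [-180.0, 0.1, -94.4]
force: [0.2, 0.1, -1.9]
opening: 0.0594
```

Emit:
servo_tool([
  [0,0,-2,0,0,0],
  [0,0,0,0,0,0],
])

```text
clock: 5.23
tool_pos: [0.4491, 0.4104, 0.0317]
orientation: [-180.0, 0.1, -94.4]
force: [-2.9, -1.9, 5.9]
opening: 0.06
```

Emit:
servo_tool([
  [0,0,-1.5,0,0,0],
  [0,0,0,0,0,0],
])

```text
clock: 5.4
tool_pos: [0.4491, 0.4104, 0.0316]
orientation: [-179.9, 0.1, -94.3]
force: [-7.5, -3.6, 17.5]
opening: 0.0595
```

Emit:
servo_tool([
  [0,0,1.5,0,0,0],
  [0,0,0,0,0,0],
  [0,0,0,0,0,0],
  [0,0,0,0,0,0],
], fingers=73)

```text
clock: 5.73
tool_pos: [0.4489, 0.41, 0.0305]
orientation: [-180.0, 0.0, -94.4]
force: [-0.8, -0.1, -0.2]
opening: 0.0722
```

Emit:
servo_tool([
  [0,0,15,0,0,0],
  [0,0,30,0,0,0],
  [0,0,40,0,0,0],
  [0,0,40,0,0,0],
  [0,-20,40,0,0,0],
])

```text
clock: 6.15
tool_pos: [0.4492, 0.393, 0.1945]
orientation: [-180.0, 0.0, -94.3]
force: [0.9, 1.1, 0.8]
opening: 0.0728
```

Emit:
servo_tool([
  [0,-40,25,0,0,0],
  [0,-40,0,0,0,0],
  [0,-20,0,0,0,0],
  [0,0,0,0,0,0],
  [0,0,0,0,0,0],
])

```text
clock: 6.57
tool_pos: [0.4489, 0.2948, 0.215]
orientation: [-180.0, 0.0, -94.5]
force: [0.3, -0.3, 0.1]
opening: 0.0733
```

```bash
python3 - <<'E'
from h import *
p,d,c=snap('wrist','w2'); o=ctrl.get_obs(); print(o['tool_pos'],o['orientation'])
for t in tops(d,c,.036,.056,300): print(t)
E
```

```text
[0.44897283 0.29568642 0.21474602] [-1.79999011e+02  3.66438361e-03 -9.44471588e+01]
(array([0.6107, 0.1538, 0.0443]), 628.3, 163.8, 55.9, np.int32(2033), array([76., 41.]))
(array([0.453 , 0.1642, 0.0477]), 453.3, 163.8, 24.1, np.int32(2782), array([263.,  38.]))
(array([0.4032, 0.2371, 0.0477]), 402.4, 237.9, 24.2, np.int32(2276), array([326., 123.]))
(array([0.6127, 0.3146, 0.0462]), 626.5, 324.0, 30.7, np.int32(550), array([114., 221.]))
(array([0.6576, 0.3383, 0.0458]), 642.9, 332.9, 27.5, np.int32(777), array([ 75., 247.]))
(array([0.4479, 0.3846, 0.0467]), 448.4, 402.4, 29.4, np.int32(519), array([288., 274.]))
```

Emit:
servo_tool([
  [0,-40,0,0,0,0],
  [0,-40,0,0,0,0],
  [0,-40,0,0,0,0],
  [0,-40,0,0,0,0],
  [0,0,0,0,0,0],
])

```text
clock: 7.03
tool_pos: [0.4478, 0.1319, 0.2143]
orientation: [179.9, -0.1, -94.5]
force: [0.0, 0.7, 0.3]
opening: 0.073
```

Emit:
servo_tool([
  [0,-15,0,0,0,0],
  [0,0,0,0,0,0],
  [0,0,0,0,0,0],
])

```text
clock: 7.28
tool_pos: [0.4491, 0.1212, 0.2145]
orientation: [180.0, -0.0, -94.4]
force: [0.5, 0.0, 0.9]
opening: 0.0731
```

```bash
python3 - <<'E'
from h import *
p,d,c=snap('wrist','w3'); o=ctrl.get_obs(); print(o['tool_pos'],o['orientation'])
for t in tops(d,c,.036,.056,300): print(t)
E
```

```text
[0.44913727 0.1216096  0.2145309 ] [ 1.79974472e+02 -2.57172596e-02 -9.43941116e+01]
(array([0.6178, 0.051 , 0.0434]), 630.0, 77.1, 137.1, np.int32(6004), array([ 88., 123.]))
(array([ 0.4328, -0.0315,  0.0455]), 432.1, -37.7, 20.8, np.int32(651), array([286.,   7.]))
(array([0.4493, 0.0574, 0.0477]), 449.3, 58.1, 24.1, np.int32(2265), array([275., 120.]))
(array([0.453 , 0.1607, 0.0474]), 453.3, 163.0, 24.1, np.int32(1842), array([279., 229.]))
(array([0.4033, 0.2282, 0.0466]), 402.9, 236.2, 23.8, np.int32(1211), array([333., 287.]))
```

Emit:
servo_tool([
  [0,-40,0,0,0,0],
  [0,-40,0,0,0,0],
  [0,-40,0,0,0,0],
  [0,-40,0,0,0,0],
  [0,0,0,0,0,0],
])

```text
clock: 7.75
tool_pos: [0.4484, -0.043, 0.2146]
orientation: [179.9, -0.1, -94.6]
force: [0.2, -0.1, -0.5]
opening: 0.0728
```

Emit:
servo_tool([
  [0,-15,0,0,0,0],
  [0,0,0,0,0,0],
  [0,0,0,0,0,0],
])

```text
clock: 8.0
tool_pos: [0.4492, -0.0538, 0.2146]
orientation: [180.0, -0.0, -94.4]
force: [0.6, 0.5, 0.5]
opening: 0.0729
```

```bash
python3 - <<'E'
from h import *
p,d,c=snap('wrist','w4'); o=ctrl.get_obs(); print(o['tool_pos'],o['orientation'])
for t in tops(d,c,.036,.056,300): print(t)
for t in tops(d,c,.11,.14,100): print(t)
p,d,c=snap('top','top1')
for t in tops(d,c,.036,.066,150): print(t)
E
```

```text
[ 0.44919541 -0.05335867  0.21465884] [ 1.79974565e+02 -5.72686851e-03 -9.43899943e+01]
(array([ 0.6137, -0.1088,  0.0435]), 616.7, -86.3, 116.0, np.int32(5150), array([ 96., 141.]))
(array([ 0.4396, -0.1528,  0.0478]), 439.6, -152.5, 24.1, np.int32(2501), array([283.,  77.]))
(array([ 0.4313, -0.0521,  0.0475]), 431.2, -50.1, 24.1, np.int32(1980), array([299., 190.]))
(array([0.4489, 0.0491, 0.0467]), 449.4, 57.1, 24.0, np.int32(1260), array([288., 286.]))
(array([0.4522, 0.1444, 0.0436]), 453.2, 156.6, 23.0, np.int32(450), array([291., 360.]))
(array([0.6898, 0.5214, 0.0536]), 675.6, 613.5, 324.7, np.int32(1846), array([110., 144.]))
(array([ 0.767 , -0.4885,  0.0568]), 798.4, -496.5, 184.7, np.int32(1937), array([453., 153.]))
(array([0.8154, 0.0235, 0.0513]), 816.4, 22.8, 64.2, np.int32(178), array([282., 121.]))
(array([ 0.8341, -0.5245,  0.0594]), 835.3, -524.1, 157.3, np.int32(639), array([466., 132.]))
(array([0.5823, 0.779 , 0.051 ]), 553.6, 715.7, 154.9, np.int32(763), array([ 18., 170.]))
(array([ 0.4808, -0.6457,  0.0509]), 499.1, -714.9, 125.8, np.int32(439), array([506., 255.]))
(array([0.4452, 0.413 , 0.0615]), 447.0, 412.6, 30.7, np.int32(314), array([132., 228.]))
(array([ 0.4819, -0.3952,  0.0448]), 483.2, -399.9, 68.4, np.int32(845), array([416., 246.]))
(array([ 0.438 , -0.149 ,  0.0473]), 439.2, -149.6, 24.4, np.int32(230), array([329., 252.]))
(array([ 0.3913, -0.2514,  0.0476]), 392.0, -252.3, 24.1, np.int32(237), array([364., 272.]))
(array([ 0.183 , -0.6095,  0.0548]), 185.0, -610.9, 179.6, np.int32(9807), array([494., 365.]))
```

Emit:
servo_tool([
  [-5.8,36.4,0,0,0,0],
  [-5.8,36.4,0,0,0,0],
  [-5.8,36.4,0,0,0,0],
  [-5.8,36.4,0,0,0,0],
  [-5.8,36.4,0,0,0,0],
])

```text
clock: 8.52
tool_pos: [0.419, 0.1306, 0.2152]
orientation: [-180.0, 0.0, -94.3]
force: [1.1, 0.1, 0.4]
opening: 0.0729
```

Emit:
servo_tool([
  [-5.8,36.4,0,0,0,0],
  [-5.8,36.4,0,0,0,0],
  [-6,36.4,0,0,0,0],
  [0,0,-35,0,0,0],
  [0,0,-35,0,0,0],
])

```text
clock: 8.93
tool_pos: [0.4023, 0.2417, 0.1456]
orientation: [-179.8, 0.3, -94.1]
force: [-0.4, -0.6, -0.8]
opening: 0.0728
```

Emit:
servo_tool([
  [0,0,-35,0,0,0],
  [0,0,-20,0,0,0],
  [0,0,0,0,0,0],
  [0,0,0,0,0,0],
])

```text
clock: 9.27
tool_pos: [0.4016, 0.2376, 0.0895]
orientation: [179.9, -0.1, -94.3]
force: [0.4, -0.2, 1.3]
opening: 0.073
```

```bash
python3 - <<'E'
from h import *
p,d,c=snap('wrist','w5'); o=ctrl.get_obs(); print(o['tool_pos'],o['orientation'])
for t in tops(d,c,.044,.056,300): print(t)
for f in('w2','w3','w4'):
  p,d,c=load(f)
  for t in tops(d,c,.0445,.056,300): print(f,t)
E
```

```text
[0.40246677 0.23824615 0.09075361] [-1.79966852e+02  3.65221955e-04 -9.43040057e+01]
(array([0.453 , 0.1629, 0.0483]), 453.5, 163.4, 22.8, np.int32(5536), array([176., 120.]))
(array([0.4024, 0.2368, 0.0483]), 402.6, 237.8, 22.7, np.int32(4131), array([279., 239.]))
w2 (array([0.6177, 0.1345, 0.0501]), 629.4, 129.8, 39.2, np.int32(405), array([58., 15.]))
w2 (array([0.4533, 0.1632, 0.0483]), 453.4, 163.5, 22.6, np.int32(2522), array([263.,  36.]))
w2 (array([0.5951, 0.1779, 0.0504]), 595.2, 179.1, 31.7, np.int32(510), array([97., 69.]))
w2 (array([0.4025, 0.2375, 0.0483]), 402.4, 237.9, 22.5, np.int32(2056), array([327., 123.]))
w2 (array([0.6126, 0.3144, 0.0503]), 625.3, 323.0, 30.3, np.int32(327), array([112., 222.]))
w2 (array([0.6591, 0.3362, 0.0499]), 642.9, 332.9, 27.5, np.int32(443), array([ 71., 247.]))
w2 (array([0.448 , 0.3847, 0.0508]), 448.1, 401.5, 29.2, np.int32(319), array([288., 276.]))
w3 (array([ 0.4326, -0.0323,  0.0481]), 432.2, -36.3, 17.9, np.int32(416), array([286.,   5.]))
w3 (array([ 0.5805, -0.0123,  0.0504]), 580.8, -11.7, 26.4, np.int32(419), array([110., 
[... 441 characters left out ...]
nt32(746), array([ 94., 239.]))
w3 (array([0.4023, 0.2303, 0.0483]), 402.5, 237.2, 22.4, np.int32(941), array([334., 289.]))
w4 (array([ 0.4395, -0.1531,  0.0483]), 439.1, -152.5, 22.8, np.int32(2285), array([283.,  76.]))
w4 (array([ 0.571 , -0.1361,  0.0503]), 571.0, -135.3, 26.4, np.int32(325), array([134., 109.]))
w4 (array([ 0.6061, -0.0894,  0.0508]), 639.0, -78.6, 68.9, np.int32(552), array([105., 165.]))
w4 (array([ 0.4312, -0.0505,  0.0483]), 431.3, -49.7, 22.7, np.int32(1754), array([300., 192.]))
w4 (array([ 0.6294, -0.0344,  0.0504]), 651.9, -17.5, 76.6, np.int32(801), array([ 95., 224.]))
w4 (array([0.449 , 0.0512, 0.0483]), 449.2, 57.5, 22.6, np.int32(992), array([288., 289.]))
```

View pics/w5.png

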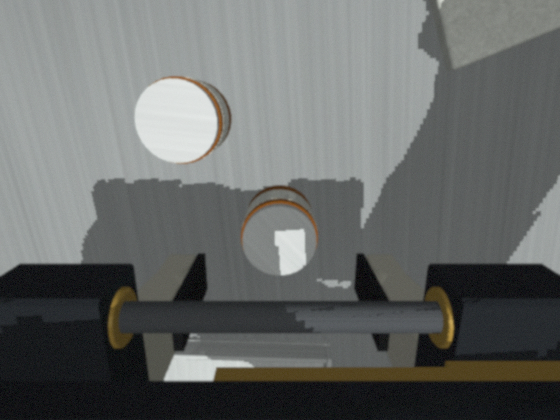

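Emit:
servo_tool([
  [0,0,-30,0,0,0],
  [0,0,-30,0,0,0],
  [0,0,-12,0,0,0],
  [0,0,-5,0,0,0],
  [0,0,0,0,0,0],
])

```text
clock: 9.73
tool_pos: [0.4027, 0.2379, 0.0135]
orientation: [-180.0, 0.0, -94.4]
force: [-0.1, -0.6, -0.4]
opening: 0.0729
```

Emit:
servo_tool([
  [0,0,0,0,0,0],
  [0,0,0,0,0,0],
  [0,0,0,0,0,0],
  [0,0,0,0,0,0],
  [0,0,0,0,0,0],
], fingers=35)

```text
clock: 10.15
tool_pos: [0.4026, 0.2376, 0.0137]
orientation: [-179.9, 0.1, -94.4]
force: [-1.5, 0.1, 6.9]
opening: 0.0476
```

Emit:
servo_tool([
  [0,0,10,0,0,0],
  [0,0,40,0,0,0],
  [0,0,40,0,0,0],
  [0,0,40,0,0,0],
  [0,0,0,0,0,0],
])

```text
clock: 10.57
tool_pos: [0.4053, 0.24, 0.1505]
orientation: [-179.6, 0.5, -94.3]
force: [1.4, 1.4, -1.7]
opening: 0.0476
```

Emit:
servo_tool([
  [33.3,-8.7,0,0,0,0],
  [33.3,-8.7,0,0,0,0],
  [33.3,-8.7,0,0,0,0],
  [33.3,-8.7,0,0,0,0],
  [33.3,-8.7,0,0,0,0],
])

```text
clock: 10.98
tool_pos: [0.5699, 0.1928, 0.1427]
orientation: [180.0, -0.0, -94.4]
force: [0.4, 2.1, -1.6]
opening: 0.0476
```

Emit:
servo_tool([
  [33.3,-8.7,0,0,0,0],
  [33.3,-8.7,0,0,0,0],
  [33.5,-8.7,0,0,0,0],
  [0,0,0,0,0,0],
  [0,0,0,0,0,0],
])

```text
clock: 11.4
tool_pos: [0.6695, 0.1662, 0.141]
orientation: [179.9, -0.1, -94.5]
force: [-0.5, -1.3, -1.5]
opening: 0.0473
```

Emit:
servo_tool([
  [0,0,0,0,0,0],
  [0,0,0,0,0,0],
  [0,0,0,0,0,0],
])

```text
clock: 11.65
tool_pos: [0.668, 0.1679, 0.1432]
orientation: [180.0, 0.0, -94.3]
force: [-0.9, -0.7, -2.0]
opening: 0.0477
```

```bash
python3 - <<'E'
from h import *
p,d,c=snap('wrist','w6'); o=ctrl.get_obs(); print(o['tool_pos'],o['orientation'],o['force'])
P=cloud(d,c)
a=np.radians(-4.34);ex=np.array([np.cos(a),np.sin(a)]);ey=np.array([-np.sin(a),np.cos(a)])
O=np.array([.6573,.0134]);S=np.stack([(P[...,:2]-O)@ex,(P[...,:2]-O)@ey,P[...,2]],-1)*1000
for x0 in(-60,-40,40,60):
  m=(abs(S[...,0]-x0)<8)&(S[...,2]>66)&(S[...,2]<74)&(d>0)
  h,e=np.histogram(S[m][:,1],np.arange(-60,220,1)); ys=e[:-1]+.5; gaps=ys[h<h.mean()*.4]
  print(x0,[(g[0],g[-1]) for g in np.split(gaps,np.where(np.diff(gaps)>1)[0]+1)])
for y0 in (-30,30,93):
  m=(abs(S[...,1]-y0)<15)&(S[...,2]>66)&(S[...,2]<74)&(abs(S[...,0])<100); q=S[m][:,0]; print(y0,np.percentile(q,[.3,99.7]), np.histogram(q,np.arange(-80,-68,1))[0])
E
```

```text
[0.66811421 0.16808699 0.1434468 ] [-1.79981367e+02  2.00069751e-02 -9.43398454e+01] [ 0.28632945  0.52321638 -2.11488541]
-60 [(np.float64(-59.5), np.float64(17.5)), (np.float64(58.5), np.float64(65.5)), (np.float64(120.5), np.float64(127.5)), (np.float64(181.5), np.float64(181.5)), (np.float64(183.5), np.float64(185.5)), (np.float64(187.5), np.float64(218.5))]
-40 [(np.float64(-59.5), np.float64(17.5)), (np.float64(58.5), np.float64(65.5)), (np.float64(120.5), np.float64(127.5)), (np.float64(178.5), np.float64(218.5))]
40 [(np.float64(-59.5), np.float64(17.5)), (np.float64(58.5), np.float64(65.5)), (np.float64(120.5), np.float64(127.5)), (np.float64(178.5), np.float64(218.5))]
60 [(np.float64(-59.5), np.float64(17.5)), (np.float64(58.5), np.float64(65.5)), (np.float64(120.5), np.float64(127.5)), (np.float64(187.5), np.float64(218.5))]Traceback (most recent call last):
  File "<stdin>", line 11, in <module>
    return _quantile_unchecked(
        a, q, axis, out, overwrite_input, method, keepdims, weights)
    return _ureduce(a,
                    func=_quantile_ureduce_func,
    ...<5 lines>...
                    overwrite_input=overwrite_input,
                    method=method)
    r = func(a, **kwargs)
    result = _quantile(arr,
                       quantiles=q,
    ...<2 lines>...
                       out=out,
                       weights=wgt)
    slices_having_nans = np.isnan(arr[-1, ...])
                                  ~~~^^^^^^^^^
IndexError: index -1 is out of bounds for axis 0 with size 0
```

Emit:
servo_tool([
  [1,0.3,-30,0,0,0],
  [0,0,-20,0,0,0],
  [0,0,-6,0,0,0],
  [0,0,-2,0,0,0],
  [0,0,0,0,0,0],
])

```text
clock: 12.12
tool_pos: [0.6698, 0.1682, 0.0855]
orientation: [-180.0, -0.0, -94.3]
force: [-0.3, -0.4, -1.1]
opening: 0.0477
```

Emit:
servo_tool([
  [0,0,-1.2,0,0,0],
  [0,0,0,0,0,0],
  [0,0,0,0,0,0],
])

```text
clock: 12.37
tool_pos: [0.6702, 0.1681, 0.0847]
orientation: [-179.9, 0.0, -94.4]
force: [0.2, -0.3, -2.2]
opening: 0.048
```

Emit:
servo_tool([
  [0,0,-0.6,0,0,0],
  [0,0,0,0,0,0],
  [0,0,0,0,0,0],
])

```text
clock: 12.62
tool_pos: [0.6702, 0.168, 0.0838]
orientation: [-179.9, 0.0, -94.4]
force: [-1.1, 0.6, 1.5]
opening: 0.0477
```

Emit:
servo_tool([
  [0,0,0,0,0,0],
  [0,0,0,0,0,0],
  [0,0,0,0,0,0],
], fingers=73)

```text
clock: 12.87
tool_pos: [0.6699, 0.1678, 0.0832]
orientation: [-180.0, 0.0, -94.4]
force: [1.5, -0.4, -0.6]
opening: 0.0624
```

Emit:
servo_tool([
  [0,0,16,0,0,0],
  [0,0,20,0,0,0],
  [0,0,20,0,0,0],
  [-36.1,-0.8,0,0,0,0],
  [-36.1,-0.8,0,0,0,0],
])

```text
clock: 13.28
tool_pos: [0.5985, 0.1665, 0.1398]
orientation: [-179.9, 0.1, -94.5]
force: [-1.3, 1.7, -0.4]
opening: 0.0735
```

Emit:
servo_tool([
  [-36.1,-0.8,0,0,0,0],
  [-36.1,-0.8,0,0,0,0],
  [-36.1,-0.8,0,0,0,0],
  [-36.3,-0.7,0,0,0,0],
  [0,0,-30,0,0,0],
])

```text
clock: 13.7
tool_pos: [0.451, 0.1639, 0.1145]
orientation: [-179.6, 0.4, -94.3]
force: [0.3, -0.0, -1.5]
opening: 0.073
```

Emit:
servo_tool([
  [0,0,0,0,0,0],
  [0,0,0,0,0,0],
  [0,0,0,0,0,0],
])

```text
clock: 13.95
tool_pos: [0.4541, 0.1636, 0.1098]
orientation: [-180.0, -0.0, -94.4]
force: [-0.4, 0.4, -0.2]
opening: 0.0731
```

```bash
python3 - <<'E'
from h import *
o=ctrl.get_obs(); print(o['tool_pos'],o['orientation'],o['force'])
p,d,c=snap('wrist','w7')
for t in tops(d,c,.0445,.056,1000): print(t)
p,d,c=snap('top','top2')
for t in tops(d,c,.036,.06,150): 
  if 20<t[3]<40: print(t)
for t in tops(d,c,.105,.125,150): print(t)
E
```

```text
[0.45412597 0.16355105 0.10977743] [-1.79974784e+02 -1.96082042e-02 -9.43830603e+01] [-0.39476021  0.35535294 -0.2113061 ]
(array([0.5852, 0.049 , 0.0504]), 585.7, 50.1, 26.5, np.int32(1310), array([34., 57.]))
(array([0.4495, 0.0575, 0.0483]), 449.6, 58.0, 22.5, np.int32(5255), array([274.,  54.]))
(array([0.5905, 0.1098, 0.0504]), 603.7, 110.8, 29.9, np.int32(1049), array([ 53., 164.]))
(array([0.4533, 0.1625, 0.0483]), 453.2, 163.4, 22.7, np.int32(3503), array([282., 227.]))
(array([ 0.4657, -0.0355,  0.0473]), 465.8, -33.9, 26.4, np.int32(228), array([290., 238.]))
(array([0.4477, 0.0604, 0.0476]), 448.5, 61.1, 24.2, np.int32(223), array([256., 241.]))
(array([ 0.4381, -0.1489,  0.0476]), 439.4, -149.4, 24.4, np.int32(228), array([329., 252.]))
(array([ 0.3914, -0.2513,  0.0473]), 392.9, -252.5, 24.6, np.int32(238), array([364., 272.]))
(array([ 0.8673, -0.194 ,  0.1146]), 877.2, -197.1, 29.5, np.int32(170), array([359., 103.]))
(array([ 0.8217, -0.3328,  0.1185]), 823.1, -333.4, 24.6, np.int32(174), array([407., 121.]))
(array([0.6673, 0.1702, 0.1173]), 669.0, 171.3, 24.5, np.int32(238), array([225., 155.]))
(array([ 0.4842, -0.6402,  0.1171]), 502.6, -693.9, 111.0, np.int32(430), array([517., 251.]))
```

Emit:
servo_tool([
  [-0.8,0,-35,0,0,0],
  [0,0,-35,0,0,0],
  [0,0,-18,0,0,0],
  [0,0,-8,0,0,0],
  [0,0,0,0,0,0],
])

```text
clock: 14.47
tool_pos: [0.452, 0.1624, 0.0116]
orientation: [179.9, -0.2, -94.4]
force: [0.1, -0.2, 0.1]
opening: 0.0732
```

Emit:
servo_tool([
  [0,0,0,0,0,0],
  [0,0,0,0,0,0],
  [0,0,0,0,0,0],
  [0,0,0,0,0,0],
  [0,0,0,0,0,0],
], fingers=35)

```text
clock: 14.88
tool_pos: [0.4529, 0.1637, 0.0141]
orientation: [-179.9, 0.1, -94.4]
force: [-0.9, -0.8, 5.7]
opening: 0.0473
```

Emit:
servo_tool([
  [0,0,10,0,0,0],
  [0,0,40,0,0,0],
  [0,0,40,0,0,0],
  [0,0,40,0,0,0],
  [0,0,0,0,0,0],
])

```text
clock: 15.3
tool_pos: [0.4558, 0.1655, 0.1511]
orientation: [-179.4, 0.4, -94.3]
force: [1.5, 1.9, -1.0]
opening: 0.0476
```

Emit:
servo_tool([
  [35.2,-9.55,0,0,0,0],
  [35.2,-9.55,0,0,0,0],
  [35.2,-9.55,0,0,0,0],
  [35.2,-9.55,0,0,0,0],
  [35.2,-9.55,0,0,0,0],
])

```text
clock: 15.72
tool_pos: [0.6295, 0.1148, 0.1432]
orientation: [180.0, 0.0, -94.4]
force: [-0.0, 1.8, -0.7]
opening: 0.0476
```

Emit:
servo_tool([
  [35.2,-9.55,0,0,0,0],
  [0,0,0,0,0,0],
  [0,0,0,0,0,0],
  [0,0,0,0,0,0],
  [0,0,0,0,0,0],
])

```text
clock: 16.13
tool_pos: [0.6624, 0.106, 0.1431]
orientation: [180.0, -0.0, -94.4]
force: [-0.4, -0.2, -2.2]
opening: 0.0474
```

```bash
python3 - <<'E'
from h import *
o=ctrl.get_obs(); print(o['tool_pos'],o['orientation'],o['force'])
for f in('top0','top2'):
  p,d,c=load(f); P=cloud(d,c); hs=cv2.cvtColor(p,cv2.COLOR_RGB2HSV)
  m=(hs[...,1]>140)&(hs[...,0]>10)&(hs[...,0]<30)&(P[...,2]>.029)&(P[...,2]<.037)&(abs(P[...,0]-.45)<.06)&(abs(P[...,1])<.06)
  print(f,m.sum(),P[m].mean(0), np.argwhere(m).mean(0))
E
```

```text
[0.66244185 0.10596767 0.14311055] [ 1.79964670e+02 -2.08373275e-03 -9.43809583e+01] [-0.38048507 -0.16117587 -2.17656137]
top0 4 [ 0.45061809 -0.00215178  0.03350302] [242.5  277.75]
top2 0 [nan nan nan] [nan nan]<stdin>:6: RuntimeWarning: Mean of empty slice.
  ret = um.true_divide(
```

Emit:
servo_tool([
  [2.4,0.1,-30,0,0,0],
  [0,0,-20,0,0,0],
  [0,0,-6,0,0,0],
  [0,0,-2,0,0,0],
  [0,0,0,0,0,0],
])

```text
clock: 16.55
tool_pos: [0.6657, 0.1064, 0.0859]
orientation: [-180.0, 0.0, -94.3]
force: [-0.3, -0.1, -1.2]
opening: 0.0474
```

Emit:
servo_tool([
  [0,0,-1,0,0,0],
  [0,0,0,0,0,0],
  [0,0,0,0,0,0],
])

```text
clock: 16.8
tool_pos: [0.6663, 0.1062, 0.0852]
orientation: [-179.9, 0.0, -94.4]
force: [-0.8, -0.2, -2.2]
opening: 0.0472
```

```bash
python3 - <<'E'
from h import *
p,_,_=load('top2'); q,_,_=load('top0')
f=lambda p:cv2.resize(p[215:275,235:315,::-1],None,fx=5,fy=5,interpolation=cv2.INTER_CUBIC)
cv2.imwrite('pics/crop2.png',np.hstack([f(q),f(p)]))
E
```

```text
(no output)
```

View pics/crop2.png

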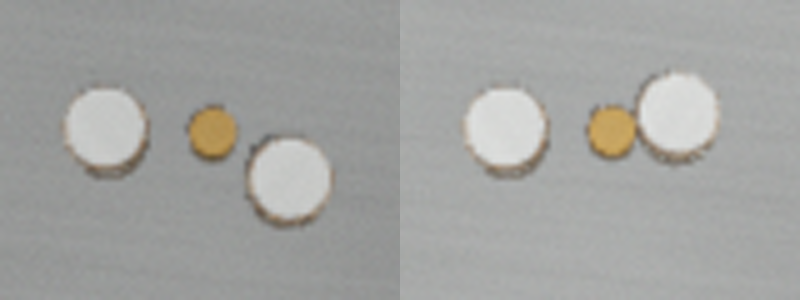

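Emit:
servo_tool([
  [0,0,-1,0,0,0],
  [0,0,0,0,0,0],
  [0,0,0,0,0,0],
])

```text
clock: 17.05
tool_pos: [0.6664, 0.1061, 0.0842]
orientation: [-179.9, 0.0, -94.4]
force: [-1.6, 0.8, 5.0]
opening: 0.0477
```

Emit:
servo_tool([
  [0,0,0,0,0,0],
  [0,0,0,0,0,0],
  [0,0,0,0,0,0],
  [0,0,0,0,0,0],
], fingers=73)

```text
clock: 17.38
tool_pos: [0.6657, 0.1058, 0.0828]
orientation: [180.0, -0.0, -94.4]
force: [0.7, -0.3, 0.2]
opening: 0.0681
```

Emit:
servo_tool([
  [0,0,16,0,0,0],
  [0,0,20,0,0,0],
  [0,0,20,0,0,0],
  [-36.1,-8.1,0,0,0,0],
  [-36.1,-8.1,0,0,0,0],
])

```text
clock: 17.8
tool_pos: [0.5944, 0.0901, 0.1395]
orientation: [-179.9, 0.0, -94.4]
force: [-1.3, 1.1, -0.1]
opening: 0.0728
```

Emit:
servo_tool([
  [-36.1,-8.1,0,0,0,0],
  [-36.1,-8.1,0,0,0,0],
  [-36.1,-8.1,0,0,0,0],
  [-36.1,-8,0,0,0,0],
  [0,0,-30,0,0,0],
])

```text
clock: 18.22
tool_pos: [0.4469, 0.0569, 0.1146]
orientation: [-179.5, 0.4, -94.4]
force: [0.6, 0.8, -1.4]
opening: 0.0729
```

Emit:
servo_tool([
  [0,0,0,0,0,0],
  [0,0,0,0,0,0],
  [0,0,0,0,0,0],
])

```text
clock: 18.47
tool_pos: [0.4504, 0.0578, 0.1096]
orientation: [-180.0, -0.0, -94.4]
force: [0.3, 0.4, 0.3]
opening: 0.0732
```

```bash
python3 - <<'E'
from h import *
o=ctrl.get_obs(); print(o['tool_pos'],o['orientation'],o['force'])
p,d,c=snap('wrist','w8')
for t in tops(d,c,.0445,.056,1000): print(t)
E
```

```text
[0.45043397 0.05780733 0.10963347] [-1.79994402e+02 -3.80267934e-02 -9.43684368e+01] [0.28000329 0.37192012 0.28823768]
(array([ 0.577 , -0.066 ,  0.0503]), 589.1, -67.4, 23.5, np.int32(1004), array([37., 38.]))
(array([ 0.4676, -0.0399,  0.0483]), 467.8, -39.5, 22.6, np.int32(5046), array([238.,  72.]))
(array([ 0.5805, -0.0126,  0.0504]), 580.6, -11.5, 26.4, np.int32(1045), array([ 56., 136.]))
(array([0.5908, 0.0396, 0.0503]), 607.3, 46.7, 34.0, np.int32(1064), array([ 61., 219.]))
(array([0.4495, 0.0571, 0.0483]), 449.2, 58.0, 22.8, np.int32(3502), array([282., 228.]))
```

Emit:
servo_tool([
  [-0.8,0,-35,0,0,0],
  [0,0,-35,0,0,0],
  [0,0,-18,0,0,0],
  [0,0,-8,0,0,0],
  [0,0,0,0,0,0],
])

```text
clock: 18.93
tool_pos: [0.4482, 0.0571, 0.0115]
orientation: [179.8, -0.1, -94.4]
force: [0.4, 0.1, 0.4]
opening: 0.0728
```

Emit:
servo_tool([
  [0,0,0,0,0,0],
  [0,0,0,0,0,0],
  [0,0,0,0,0,0],
  [0,0,0,0,0,0],
  [0,0,0,0,0,0],
], fingers=35)

```text
clock: 19.35
tool_pos: [0.4491, 0.0578, 0.0141]
orientation: [-179.9, 0.1, -94.4]
force: [-0.7, 0.2, 5.7]
opening: 0.047
```

Emit:
servo_tool([
  [0,0,10,0,0,0],
  [0,0,40,0,0,0],
  [0,0,40,0,0,0],
  [0,0,40,0,0,0],
  [0,0,0,0,0,0],
])

```text
clock: 19.77
tool_pos: [0.4524, 0.059, 0.1509]
orientation: [-179.4, 0.3, -94.3]
force: [1.3, 0.9, -1.1]
opening: 0.0472
```

Emit:
servo_tool([
  [35.4,-2.25,0,0,0,0],
  [35.4,-2.25,0,0,0,0],
  [35.4,-2.25,0,0,0,0],
  [35.4,-2.25,0,0,0,0],
  [35.4,-2.25,0,0,0,0],
])

```text
clock: 20.18
tool_pos: [0.6268, 0.0459, 0.1432]
orientation: [-180.0, 0.0, -94.4]
force: [0.2, 0.3, -1.1]
opening: 0.0476
```

Emit:
servo_tool([
  [35.4,-2.25,0,0,0,0],
  [0,0,0,0,0,0],
  [0,0,0,0,0,0],
  [0,0,-30,0,0,0],
  [0,0,-10,0,0,0],
])

```text
clock: 20.6
tool_pos: [0.6585, 0.0438, 0.1005]
orientation: [179.8, 0.0, -94.4]
force: [-0.8, -0.2, -4.1]
opening: 0.0477
```

Emit:
servo_tool([
  [0,0,0,0,0,0],
  [0,0,0,0,0,0],
  [0,0,0,0,0,0],
  [0,0,0,0,0,0],
])

```text
clock: 20.93
tool_pos: [0.6614, 0.0442, 0.1048]
orientation: [-179.9, 0.0, -94.4]
force: [-1.0, -0.5, -0.4]
opening: 0.0473
```

Emit:
servo_tool([
  [0,0,-14,0,0,0],
  [0,0,-4,0,0,0],
  [0,0,-1.5,0,0,0],
  [0,0,0,0,0,0],
  [0,0,0,0,0,0],
])

```text
clock: 21.35
tool_pos: [0.6611, 0.044, 0.0843]
orientation: [-180.0, 0.0, -94.4]
force: [0.4, 0.3, -2.6]
opening: 0.0471
```

Emit:
servo_tool([
  [0,0,-1,0,0,0],
  [0,0,0,0,0,0],
  [0,0,0,0,0,0],
])

```text
clock: 21.6
tool_pos: [0.6611, 0.044, 0.0842]
orientation: [-179.9, 0.0, -94.4]
force: [-3.9, 0.5, 6.8]
opening: 0.0474
```

Emit:
servo_tool([
  [0,0,0,0,0,0],
  [0,0,0,0,0,0],
  [0,0,0,0,0,0],
  [0,0,0,0,0,0],
], fingers=73)

```text
clock: 21.93
tool_pos: [0.6609, 0.0439, 0.0826]
orientation: [-180.0, 0.0, -94.4]
force: [0.2, 0.9, -0.3]
opening: 0.0686
```

Emit:
servo_tool([
  [0,0,16,0,0,0],
  [0,0,20,0,0,0],
  [0,0,20,0,0,0],
  [-32.3,-14,0,0,0,0],
  [-32.3,-14,0,0,0,0],
])

```text
clock: 22.35
tool_pos: [0.5972, 0.0163, 0.1392]
orientation: [-179.9, 0.0, -94.4]
force: [-1.1, 0.3, -0.5]
opening: 0.0729
```

Emit:
servo_tool([
  [-32.3,-14,0,0,0,0],
  [-32.3,-14,0,0,0,0],
  [-32.3,-14,0,0,0,0],
  [-32.3,-14,0,0,0,0],
  [0,0,-30,0,0,0],
])

```text
clock: 22.77
tool_pos: [0.4651, -0.0414, 0.1133]
orientation: [-179.6, 0.2, -94.4]
force: [0.2, 0.4, 0.2]
opening: 0.073
```

Emit:
servo_tool([
  [0,0,0,0,0,0],
  [0,0,0,0,0,0],
  [0,0,0,0,0,0],
])

```text
clock: 23.02
tool_pos: [0.4683, -0.0398, 0.1093]
orientation: [-180.0, -0.0, -94.4]
force: [0.4, -0.1, -0.5]
opening: 0.0732
```

```bash
python3 - <<'E'
from h import *
o=ctrl.get_obs(); print(o['tool_pos'],o['orientation'],o['force'])
p,d,c=snap('wrist','w9')
for t in tops(d,c,.0445,.056,1000): print(t)
for t in tops(d,c,.028,.037,200): print('wt',t)
E
```

```text
[ 0.46830129 -0.03978375  0.10928966] [-1.79980201e+02 -2.67005439e-02 -9.43608305e+01] [ 0.39103648 -0.11752738 -0.45624815]
(array([ 0.4397, -0.1523,  0.0483]), 439.6, -152.7, 22.5, np.int32(5276), array([316.,  38.]))
(array([ 0.5837, -0.082 ,  0.0502]), 607.8, -76.2, 41.9, np.int32(1034), array([ 91., 179.]))
(array([ 0.4676, -0.0403,  0.0483]), 467.5, -39.5, 22.8, np.int32(3502), array([281., 228.]))
wt (array([ 0.5731, -0.1098,  0.0337]), 573.6, -100.4, 84.8, np.int32(1292), array([109., 126.]))
wt (array([ 0.4659, -0.0598,  0.033 ]), 467.1, -48.4, 22.4, np.int32(213), array([282., 193.]))
wt (array([ 0.4551, -0.0029,  0.0351]), 455.6, -3.1, 14.0, np.int32(975), array([302., 269.]))
```

View pics/w9.png

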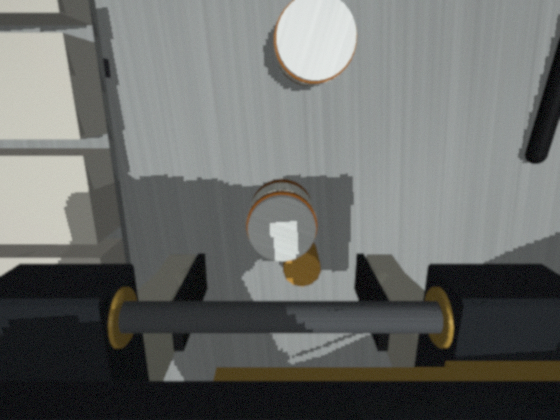

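Emit:
servo_tool([
  [0.7,0,-35,0,0,0],
  [0,0,-35,0,0,0],
  [0,0,-18,0,0,0],
  [0,0,-7.5,0,0,0],
  [0,0,0,0,0,0],
])

```text
clock: 23.48
tool_pos: [0.4676, -0.0401, 0.0118]
orientation: [179.8, -0.1, -94.4]
force: [0.3, 0.5, 0.9]
opening: 0.073
```

Emit:
servo_tool([
  [0,0,0,0,0,0],
  [0,0,0,0,0,0],
  [0,0,0,0,0,0],
  [0,0,0,0,0,0],
  [0,0,0,0,0,0],
], fingers=35)

```text
clock: 23.9
tool_pos: [0.4684, -0.0399, 0.0141]
orientation: [-179.9, 0.0, -94.4]
force: [-0.5, 1.0, 5.4]
opening: 0.0475
```

Emit:
servo_tool([
  [0.3,-0.7,3,0,0,0],
  [1,-2,8,0,0,0],
  [1,-2,12,0,0,0],
  [1,-2,15,0,0,0],
  [0,0,20,0,0,0],
])

```text
clock: 24.32
tool_pos: [0.4703, -0.0474, 0.0715]
orientation: [179.9, -0.0, -94.4]
force: [0.8, 0.5, -1.4]
opening: 0.0474
```

Emit:
servo_tool([
  [0,0,36,0,0,0],
  [0,0,36,0,0,0],
  [0,0,0,0,0,0],
  [0,0,0,0,0,0],
])

```text
clock: 24.65
tool_pos: [0.4724, -0.0465, 0.1459]
orientation: [-179.7, 0.1, -94.4]
force: [-0.8, -0.5, -2.0]
opening: 0.0472
```

```bash
python3 - <<'E'
from h import *
o=ctrl.get_obs(); print(o['tool_pos'],o['orientation'],o['force'])
p,d,c=snap('wrist','w10')
for t in tops(d,c,.028,.037,200): print('wt',t)
for t in tops(d,c,.04,.056,1000): print(t)
p,d,c=snap('top','top3')
for t in tops(d,c,.036,.066,150): 
  if 20<t[3]<40: print(t)
for t in tops(d,c,.105,.125,150): print(t)
E
```

```text
[ 0.47239432 -0.04653034  0.1458791 ] [-1.79699084e+02  1.16805148e-01 -9.43963764e+01] [-0.79394156 -0.46407053 -2.02210504]
wt (array([ 0.5732, -0.108 ,  0.0336]), 574.1, -97.3, 94.0, np.int32(864), array([141., 133.]))
(array([ 0.4401, -0.1527,  0.0479]), 439.5, -152.7, 24.1, np.int32(4202), array([317.,  56.]))
(array([ 0.5955, -0.0866,  0.0478]), 626.8, -77.9, 57.8, np.int32(1071), array([109., 171.]))
(array([0.4462, 0.4083, 0.06  ]), 447.7, 411.0, 30.8, np.int32(376), array([133., 228.]))
(array([ 0.4381, -0.1488,  0.0474]), 439.4, -149.3, 24.4, np.int32(225), array([329., 252.]))
(array([ 0.3913, -0.2514,  0.0474]), 391.8, -251.6, 24.1, np.int32(237), array([364., 272.]))
(array([ 0.868 , -0.1942,  0.1148]), 877.7, -197.0, 29.4, np.int32(172), array([359., 102.]))
(array([ 0.8223, -0.3329,  0.1185]), 823.4, -334.2, 25.5, np.int32(172), array([407., 121.]))
(array([0.6673, 0.1704, 0.1175]), 668.6, 171.7, 24.8, np.int32(237), array([225., 155.]))
(array([0.6632, 0.1084, 0.1174]), 665.0, 109.1, 24.3, np.int32(236), array([246., 159.]))
(array([0.6581, 0.0473, 0.1174]), 660.0, 46.9, 24.7, np.int32(238), array([268., 163.]))
(array([ 0.4838, -0.6382,  0.1166]), 502.5, -694.5, 110.8, np.int32(430), array([516., 251.]))
```

Emit:
servo_tool([
  [37,5.8,0,0,0,0],
  [37,5.8,0,0,0,0],
  [37,5.8,0,0,0,0],
  [37,5.8,0,0,0,0],
  [37,5.8,0,0,0,0],
])

```text
clock: 25.17
tool_pos: [0.6566, -0.0178, 0.1409]
orientation: [179.8, -0.1, -94.4]
force: [-1.0, -0.2, -0.9]
opening: 0.0473
```

Emit:
servo_tool([
  [0,0,0,0,0,0],
  [0,0,0,0,0,0],
  [0,0,-30,0,0,0],
  [0,0,-10,0,0,0],
  [0,0,0,0,0,0],
])

```text
clock: 25.58
tool_pos: [0.6523, -0.0184, 0.099]
orientation: [179.5, -0.1, -94.4]
force: [-0.6, -0.3, -0.8]
opening: 0.0474
```

Emit:
servo_tool([
  [0,0,0,0,0,0],
  [0,0,0,0,0,0],
  [0,0,0,0,0,0],
])

```text
clock: 25.83
tool_pos: [0.6565, -0.0177, 0.1046]
orientation: [-179.9, 0.0, -94.4]
force: [-0.4, 0.5, -1.1]
opening: 0.0471
```

Emit:
servo_tool([
  [0,0,-14,0,0,0],
  [0,0,-4,0,0,0],
  [0,0,-1.5,0,0,0],
  [0,0,0,0,0,0],
  [0,0,0,0,0,0],
])

```text
clock: 26.25
tool_pos: [0.6563, -0.0177, 0.0843]
orientation: [-180.0, 0.0, -94.4]
force: [-0.1, -1.1, -0.5]
opening: 0.0474
```

Emit:
servo_tool([
  [0,0,-1,0,0,0],
  [0,0,0,0,0,0],
  [0,0,0,0,0,0],
])

```text
clock: 26.5
tool_pos: [0.6564, -0.0177, 0.0842]
orientation: [-179.9, 0.0, -94.4]
force: [-3.2, 1.8, 6.8]
opening: 0.0475
```

Emit:
servo_tool([
  [0,0,0,0,0,0],
  [0,0,0,0,0,0],
  [0,0,0,0,0,0],
  [0,0,0,0,0,0],
], fingers=73)

```text
clock: 26.83
tool_pos: [0.6561, -0.0178, 0.0826]
orientation: [-180.0, 0.0, -94.4]
force: [1.2, 0.8, -0.0]
opening: 0.0686
```

Emit:
servo_tool([
  [0,0,16,0,0,0],
  [0,0,20,0,0,0],
  [0,0,20,0,0,0],
  [-31,-19.3,0,0,0,0],
  [-31,-19.3,0,0,0,0],
])

```text
clock: 27.25
tool_pos: [0.595, -0.056, 0.1393]
orientation: [-179.9, 0.0, -94.3]
force: [-1.6, -1.3, -0.8]
opening: 0.0729
```

Emit:
servo_tool([
  [-31,-19.3,0,0,0,0],
  [-31,-19.3,0,0,0,0],
  [-31,-19.3,0,0,0,0],
  [-31,-19.3,0,0,0,0],
  [-31,-19.3,0,0,0,0],
])

```text
clock: 27.67
tool_pos: [0.4374, -0.1536, 0.1386]
orientation: [-180.0, -0.0, -94.4]
force: [0.8, -1.2, 0.2]
opening: 0.0733
```

Emit:
servo_tool([
  [0,0,-30,0,0,0],
  [0,0,0,0,0,0],
  [0,0,0,0,0,0],
  [0,0,0,0,0,0],
])

```text
clock: 28.0
tool_pos: [0.4402, -0.1527, 0.1093]
orientation: [-180.0, -0.0, -94.4]
force: [1.0, 0.3, -0.1]
opening: 0.073
```

```bash
python3 - <<'E'
from h import *
o=ctrl.get_obs(); print(o['tool_pos'],o['orientation'],o['force'])
p,d,c=snap('wrist','w11')
for t in tops(d,c,.0445,.056,1000): print(t)
E
```

```text
[ 0.44021617 -0.15273995  0.1093275 ] [-1.79985925e+02 -2.77252251e-02 -9.43540461e+01] [ 0.96519892  0.34043779 -0.11950812]
(array([ 0.3922, -0.2567,  0.0483]), 392.2, -256.4, 22.8, np.int32(5350), array([351.,  51.]))
(array([ 0.4395, -0.1537,  0.0483]), 439.5, -152.9, 22.8, np.int32(3515), array([281., 227.]))
```

Emit:
servo_tool([
  [-0.7,0,-35,0,0,0],
  [0,0,-35,0,0,0],
  [0,0,-18,0,0,0],
  [0,0,-7.5,0,0,0],
  [0,0,0,0,0,0],
])

```text
clock: 28.47
tool_pos: [0.4383, -0.1526, 0.012]
orientation: [179.8, -0.0, -94.3]
force: [0.7, -0.9, -0.0]
opening: 0.0731
```

Emit:
servo_tool([
  [0,0,0,0,0,0],
  [0,0,0,0,0,0],
  [0,0,0,0,0,0],
  [0,0,0,0,0,0],
  [0,0,0,0,0,0],
], fingers=35)

```text
clock: 28.88
tool_pos: [0.4392, -0.1528, 0.0141]
orientation: [-179.9, 0.0, -94.4]
force: [0.3, 0.7, 6.2]
opening: 0.0475
```

Emit:
servo_tool([
  [0,0,10,0,0,0],
  [0,0,40,0,0,0],
  [0,0,40,0,0,0],
  [0,0,40,0,0,0],
  [0,0,0,0,0,0],
])

```text
clock: 29.3
tool_pos: [0.4425, -0.1534, 0.1509]
orientation: [-179.3, -0.0, -94.3]
force: [2.6, -0.1, -1.7]
opening: 0.0477
```

Emit:
servo_tool([
  [35.6,12.25,0,0,0,0],
  [35.6,12.25,0,0,0,0],
  [35.6,12.25,0,0,0,0],
  [35.6,12.25,0,0,0,0],
  [35.6,12.25,0,0,0,0],
])

```text
clock: 29.72
tool_pos: [0.6175, -0.091, 0.1432]
orientation: [-180.0, 0.0, -94.4]
force: [0.2, -1.3, -1.9]
opening: 0.0474
```

Emit:
servo_tool([
  [35.6,12.25,0,0,0,0],
  [0,0,0,0,0,0],
  [0,0,0,0,0,0],
  [0,0,-30,0,0,0],
  [0,0,-10,0,0,0],
])

```text
clock: 30.13
tool_pos: [0.6494, -0.0794, 0.1004]
orientation: [179.8, 0.0, -94.5]
force: [-2.5, -0.6, -3.8]
opening: 0.0474
```

Emit:
servo_tool([
  [0,0,0,0,0,0],
  [0,0,0,0,0,0],
  [0,0,0,0,0,0],
  [0,0,0,0,0,0],
])

```text
clock: 30.47
tool_pos: [0.6525, -0.0795, 0.1047]
orientation: [-179.9, 0.0, -94.4]
force: [0.3, 0.6, -1.8]
opening: 0.0474
```

Emit:
servo_tool([
  [0,0,-14,0,0,0],
  [0,0,-4,0,0,0],
  [0,0,-1.5,0,0,0],
  [0,0,0,0,0,0],
  [0,0,0,0,0,0],
])

```text
clock: 30.88
tool_pos: [0.6522, -0.0794, 0.0843]
orientation: [-180.0, 0.0, -94.4]
force: [0.2, -0.8, -2.5]
opening: 0.0473
```

Emit:
servo_tool([
  [0,0,-1,0,0,0],
  [0,0,0,0,0,0],
  [0,0,0,0,0,0],
])

```text
clock: 31.13
tool_pos: [0.6522, -0.0794, 0.0842]
orientation: [-179.9, -0.0, -94.4]
force: [-4.2, 1.4, 6.9]
opening: 0.0473
```

Emit:
servo_tool([
  [0,0,0,0,0,0],
  [0,0,0,0,0,0],
  [0,0,0,0,0,0],
  [0,0,0,0,0,0],
], fingers=73)

```text
clock: 31.47
tool_pos: [0.6521, -0.0794, 0.0827]
orientation: [-180.0, 0.0, -94.4]
force: [0.1, -0.2, 0.6]
opening: 0.0685
```

Emit:
servo_tool([
  [0,0,16,0,0,0],
  [0,0,20,0,0,0],
  [0,0,20,0,0,0],
  [-32.5,-22.1,0,0,0,0],
  [-32.5,-22.1,0,0,0,0],
])

```text
clock: 31.88
tool_pos: [0.588, -0.1232, 0.1394]
orientation: [-179.9, 0.0, -94.3]
force: [-0.6, -0.7, -0.9]
opening: 0.0731
```

Emit:
servo_tool([
  [-32.5,-22.1,0,0,0,0],
  [-32.5,-22.1,0,0,0,0],
  [-32.5,-22.1,0,0,0,0],
  [-32.5,-22.1,0,0,0,0],
  [-32.5,-22.1,0,0,0,0],
])

```text
clock: 32.3
tool_pos: [0.4228, -0.2348, 0.1387]
orientation: [-180.0, -0.0, -94.4]
force: [0.8, -0.7, 0.2]
opening: 0.073
```

Emit:
servo_tool([
  [-32.5,-22.1,0,0,0,0],
  [0,0,-30,0,0,0],
  [0,0,0,0,0,0],
  [0,0,0,0,0,0],
  [0,0,0,0,0,0],
])

```text
clock: 32.72
tool_pos: [0.393, -0.2562, 0.1093]
orientation: [-180.0, -0.0, -94.3]
force: [0.0, -0.2, 0.1]
opening: 0.0731
```

```bash
python3 - <<'E'
from h import *
o=ctrl.get_obs(); print(o['tool_pos'],o['orientation'],o['force'])
p,d,c=snap('wrist','w12')
for t in tops(d,c,.0445,.056,1000): print(t)
p,d,c=snap('top','top4')
for t in tops(d,c,.105,.125,150): print(t)
E
```

```text
[ 0.39302642 -0.25617495  0.10934528] [-1.79991049e+02 -2.81198274e-02 -9.43476332e+01] [ 0.02145673 -0.17904579  0.0765055 ]
(array([ 0.392 , -0.2572,  0.0483]), 392.0, -256.5, 22.8, np.int32(3512), array([282., 227.]))
(array([ 0.8677, -0.1943,  0.1147]), 876.4, -197.0, 29.5, np.int32(181), array([359., 102.]))
(array([ 0.8216, -0.3329,  0.1185]), 823.1, -334.1, 25.7, np.int32(177), array([407., 122.]))
(array([0.6674, 0.1703, 0.1174]), 668.6, 171.0, 24.4, np.int32(238), array([225., 155.]))
(array([0.6632, 0.1087, 0.1172]), 664.5, 109.1, 24.2, np.int32(235), array([246., 159.]))
(array([0.6579, 0.0472, 0.1172]), 660.1, 47.7, 24.7, np.int32(240), array([268., 163.]))
(array([ 0.6533, -0.0141,  0.1172]), 654.5, -14.1, 23.9, np.int32(234), array([290., 167.]))
(array([ 0.6492, -0.0756,  0.117 ]), 651.0, -75.7, 23.9, np.int32(240), array([312., 170.]))
(array([ 0.4846, -0.6392,  0.1167]), 503.0, -694.8, 111.2, np.int32(420), array([517., 251.]))
```

Emit:
servo_tool([
  [-0.7,-0.4,-35,0,0,0],
  [0,0,-35,0,0,0],
  [0,0,-18,0,0,0],
  [0,0,-7.5,0,0,0],
  [0,0,0,0,0,0],
])

```text
clock: 33.23
tool_pos: [0.3911, -0.2561, 0.012]
orientation: [179.8, 0.0, -94.3]
force: [-0.3, -0.5, -0.1]
opening: 0.0732
```

Emit:
servo_tool([
  [0,0,0,0,0,0],
  [0,0,0,0,0,0],
  [0,0,0,0,0,0],
  [0,0,0,0,0,0],
  [0,0,0,0,0,0],
], fingers=35)

```text
clock: 33.65
tool_pos: [0.3919, -0.2567, 0.0141]
orientation: [-179.9, -0.0, -94.4]
force: [-1.2, 1.5, 5.4]
opening: 0.0472
```

Emit:
servo_tool([
  [0,0,10,0,0,0],
  [0,0,40,0,0,0],
  [0,0,40,0,0,0],
  [0,0,40,0,0,0],
  [0,0,0,0,0,0],
])

```text
clock: 34.07
tool_pos: [0.3952, -0.2581, 0.1509]
orientation: [-179.3, -0.2, -94.3]
force: [2.1, -0.8, -1.4]
opening: 0.0476
```

Emit:
servo_tool([
  [36.6,16.65,0,0,0,0],
  [36.6,16.65,0,0,0,0],
  [36.6,16.65,0,0,0,0],
  [36.6,16.65,0,0,0,0],
  [36.6,16.65,0,0,0,0],
])

```text
clock: 34.48
tool_pos: [0.5753, -0.1723, 0.1432]
orientation: [-180.0, 0.0, -94.4]
force: [1.2, -0.4, -1.1]
opening: 0.0473
```

Emit:
servo_tool([
  [36.6,16.65,0,0,0,0],
  [36.6,16.65,0,0,0,0],
  [0,0,0,0,0,0],
  [0,0,-30,0,0,0],
  [0,0,-10,0,0,0],
])

```text
clock: 34.9
tool_pos: [0.6459, -0.1391, 0.0996]
orientation: [179.8, 0.0, -94.4]
force: [-1.5, 0.3, -4.9]
opening: 0.0475
```

Emit:
servo_tool([
  [0,0,0,0,0,0],
  [0,0,0,0,0,0],
  [0,0,0,0,0,0],
  [0,0,0,0,0,0],
])

```text
clock: 35.23
tool_pos: [0.648, -0.1404, 0.1048]
orientation: [-179.9, -0.0, -94.4]
force: [1.1, 0.1, -2.2]
opening: 0.0473
```

```bash
cat >> h.py <<'E'
a_=np.radians(-4.34);EX=np.array([np.cos(a_),np.sin(a_)]);EY=np.array([-np.sin(a_),np.cos(a_)])
def shelf(P,O=(.6573,.0134)):
    q=P[...,:2]-np.array(O); return np.stack([q@EX,q@EY,P[...,2]],-1)*1000
def slotgaps(d,c):
    S=shelf(cloud(d,c))
    for x0 in(-60,-40,40,60):
        m=(abs(S[...,0]-x0)<8)&(S[...,2]>67)&(S[...,2]<73)&(d>0)
        h,e=np.histogram(S[m][:,1],np.arange(-230,220,.5)); k=np.where(h>h.max()*.15)[0]; g=np.where(np.diff(k)>8)[0]
        print(x0,'ends',e[k[0]],e[k[-1]+1],'gaps',[(e[k[i]+1],e[k[i+1]]) for i in g])
E
python3 - <<'E'
from h import *
o=ctrl.get_obs(); print(o['tool_pos'],o['orientation'],o['force'])
p,d,c=snap('wrist','w13'); slotgaps(d,c)
E
```

```text
[ 0.64799554 -0.14038798  0.1047634 ] [-1.79873711e+02 -3.97948600e-04 -9.44072312e+01] [ 1.1384321   0.12633503 -2.21210228]
-60 ends -211.0 -141.5 gaps [(np.float64(-190.5), np.float64(-182.0))]
-40 ends -211.0 -67.5 gaps [(np.float64(-190.5), np.float64(-182.0)), (np.float64(-148.5), np.float64(-85.5))]
40 ends -211.0 -67.5 gaps [(np.float64(-190.5), np.float64(-182.0)), (np.float64(-148.5), np.float64(-93.5))]
60 ends -211.0 -140.5 gaps [(np.float64(-190.5), np.float64(-182.0))]
```

Emit:
servo_tool([
  [-0.5,0,-14,0,0,0],
  [0,0,-4,0,0,0],
  [0,0,-1.5,0,0,0],
  [0,0,0,0,0,0],
  [0,0,0,0,0,0],
])

```text
clock: 35.7
tool_pos: [0.6472, -0.1401, 0.0843]
orientation: [-180.0, 0.0, -94.4]
force: [-0.3, -0.1, -2.4]
opening: 0.0478
```

Emit:
servo_tool([
  [0,0,-1,0,0,0],
  [0,0,0,0,0,0],
  [0,0,0,0,0,0],
])

```text
clock: 35.95
tool_pos: [0.6472, -0.1401, 0.0842]
orientation: [-179.9, -0.0, -94.4]
force: [-2.8, 1.9, 6.2]
opening: 0.0473
```

Emit:
servo_tool([
  [0,0,0,0,0,0],
  [0,0,0,0,0,0],
  [0,0,0,0,0,0],
  [0,0,0,0,0,0],
], fingers=73)

```text
clock: 36.28
tool_pos: [0.6471, -0.1401, 0.0827]
orientation: [-180.0, -0.0, -94.4]
force: [0.2, 0.3, 0.0]
opening: 0.0684
```

Emit:
servo_tool([
  [0,0,16,0,0,0],
  [0,0,30,0,0,0],
  [0,0,40,0,0,0],
  [0,0,40,0,0,0],
  [0,0,10,0,0,0],
], fingers=80)

```text
clock: 36.7
tool_pos: [0.6499, -0.1407, 0.2262]
orientation: [-179.4, -0.1, -94.3]
force: [2.5, -0.8, 1.7]
opening: 0.08
```

```bash
python3 - <<'E'
from h import *
o=ctrl.get_obs(); print(o['tool_pos'],o['orientation'],o['force'])
p,d,c=snap('wrist','w14'); slotgaps(d,c)
for t in tops(d,c,.114,.125,600): print(t, shelf(t[0]))
E
```

```text
[ 0.64987074 -0.14072867  0.22617829] [-1.79446058e+02 -5.62235555e-02 -9.43418799e+01] [ 2.45017655 -0.7884202   1.70568616]
-60 ends -210.5 37.5 gaps [(np.float64(-190.0), np.float64(-181.5)), (np.float64(-129.0), np.float64(-120.0)), (np.float64(-66.5), np.float64(-58.0)), (np.float64(-43.0), np.float64(-5.5)), (np.float64(-3.5), np.float64(4.0))]
-40 ends -210.5 37.5 gaps [(np.float64(-190.0), np.float64(-181.5)), (np.float64(-129.0), np.float64(-120.0)), (np.float64(-66.5), np.float64(-58.0)), (np.float64(-43.0), np.float64(-5.0)), (np.float64(-4.0), np.float64(3.5))]
40 ends -211.0 38.5 gaps [(np.float64(-190.0), np.float64(-181.5)), (np.float64(-128.5), np.float64(-120.0)), (np.float64(-66.0), np.float64(-58.5)), (np.float64(-42.0), np.float64(3.5))]
60 ends -211.0 51.5 gaps [(np.float64(-191.0), np.float64(-182.0)), (np.float64(-128.0), np.float64(-120.0)), (np.float64(-67.0), np.float64(-58.5)), (np.float64(-42.0), np.float64(3.5))]
(array([ 0.647 , -0.1406,  0.1183]), 646.7, -140.3, 23.2, np.int32(2507), array([285., 208.])) [   1.38346554 -154.33786322  118.3       ]
(array([ 0.652 , -0.0808,  0.1183]), 652.3, -79.5, 23.3, np.int32(2116), array([285., 277.])) [  1.84377074 -94.33096262 118.3       ]
(array([ 0.6565, -0.0129,  0.1184]), 656.3, -16.9, 22.6, np.int32(1273), array([285., 346.])) [  1.19254318 -26.28512585 118.4       ]
```

Emit:
servo_tool([
  [-14.3,-21.9,0,0,0,-6.87],
  [-14.3,-21.9,0,0,0,-6.87],
  [-14.3,-21.9,0,0,0,-6.87],
  [-14.3,-21.9,0,0,0,-6.87],
  [-14.3,-21.9,0,0,0,-6.87],
])

```text
clock: 37.17
tool_pos: [0.5747, -0.2504, 0.2185]
orientation: [-180.0, 0.0, -129.1]
force: [0.9, -0.3, -0.5]
opening: 0.0803
```

Emit:
servo_tool([
  [-14.3,-21.9,0,0,0,-6.87],
  [-14.3,-21.9,0,0,0,-6.87],
  [-14.3,-21.9,0,0,0,-6.87],
  [-14.3,-21.9,0,0,0,-6.87],
  [-14.3,-21.9,0,0,0,-6.87],
])

```text
clock: 37.58
tool_pos: [0.5032, -0.36, 0.2186]
orientation: [-180.0, 0.0, -163.4]
force: [-0.6, 0.3, -0.3]
opening: 0.0799
```

Emit:
servo_tool([
  [-14.3,-21.9,0,0,0,-6.87],
  [-14.3,-21.9,0,0,0,-6.83],
  [0,0,0,0,0,0],
  [0,0,0,0,0,0],
  [0,0,0,0,0,0],
])

```text
clock: 38.0
tool_pos: [0.4753, -0.4029, 0.2185]
orientation: [180.0, 0.0, -176.8]
force: [0.1, 0.7, -0.4]
opening: 0.0799
```

```bash
python3 - <<'E'
from h import *
o=ctrl.get_obs(); print(o['tool_pos'],o['orientation'],o['force'])
p,d,c=snap('wrist','w15')
P=cloud(d,c);Z=P[...,2]
near=(abs(P[...,0]-.476)<.1)&(abs(P[...,1]+.404)<.08)
for lo,hi in((.118,.135),(.072,.09),(.035,.05)):
    m=(Z>lo)&(Z<hi)&near; print(lo,m.sum(),P[m].mean(0).round(4) if m.any() else '',cv2.minAreaRect((P[m][:,:2]*1000).astype(np.float32)) if m.any() else '')
E
```

```text
[ 0.47530358 -0.40290427  0.21848277] [ 1.79997261e+02  6.18468616e-03 -1.76764825e+02] [ 0.12740395  0.72818437 -0.40289747]
0.118 866 [ 0.473  -0.404   0.1258] ((474.2082214355469, -403.78271484375), (30.084657669067383, 15.71088981628418), 3.0689494609832764)
0.072 332 [ 0.4611 -0.4046  0.0826] ((474.4955139160156, -405.4876708984375), (14.86555290222168, 90.06794738769531), 87.70892333984375)
0.035 7045 [ 0.478  -0.4036  0.0442] ((483.1903381347656, -403.39410400390625), (120.32836151123047, 70.10682678222656), 2.902796983718872)
```

View pics/w15.png

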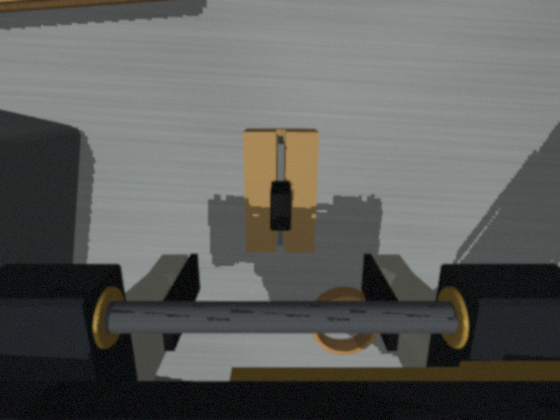

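Emit:
servo_tool([
  [-1.1,-0.9,-35,0,0,0],
  [0,0,-35,0,0,0],
  [0,0,-30,0,0,0],
  [0,0,-15,0,0,0],
  [0,0,-5.5,0,0,0],
], fingers=50)

```text
clock: 38.47
tool_pos: [0.4732, -0.4019, 0.0948]
orientation: [179.8, -0.2, -176.7]
force: [-0.3, 0.9, 0.6]
opening: 0.0533
```

Emit:
servo_tool([
  [0,0,0,0,0,0],
  [0,0,0,0,0,0],
  [0,0,0,0,0,0],
])

```text
clock: 38.72
tool_pos: [0.4755, -0.404, 0.0998]
orientation: [-179.9, 0.1, -176.7]
force: [0.1, 0.2, 0.1]
opening: 0.0498
```

Emit:
servo_tool([
  [0,0,0,0,0,0],
  [0,0,0,0,0,0],
  [0,0,0,0,0,0],
  [0,0,0,0,0,0],
  [0,0,0,0,0,0],
], fingers=5)

```text
clock: 39.13
tool_pos: [0.4743, -0.4038, 0.0984]
orientation: [-180.0, 0.0, -176.8]
force: [-0.1, -0.2, -0.7]
opening: 0.0222
```

Emit:
servo_tool([
  [0,0,0,0,0,0],
  [0,0,0,0,0,0],
])

```text
clock: 39.3
tool_pos: [0.4742, -0.4038, 0.0983]
orientation: [-180.0, 0.0, -176.8]
force: [-1.1, -0.1, 0.7]
opening: 0.0156
```

Emit:
servo_tool([
  [0,0,5,0,0,0],
  [0,0,20,0,0,0],
  [0,0,30,0,0,0],
  [0,0,35,0,0,0],
  [0,0,30,0,0,0],
])

```text
clock: 39.72
tool_pos: [0.474, -0.4038, 0.2201]
orientation: [-180.0, -0.0, -176.8]
force: [1.4, -0.1, -1.1]
opening: 0.0159
```

Emit:
servo_tool([
  [23,26,0,0,0,-3.8],
  [23,26,0,0,0,-3.8],
  [23,26,0,0,0,0],
  [23,26,0,0,0,0],
  [23,26,0,0,0,0],
])

```text
clock: 40.13
tool_pos: [0.5899, -0.2724, 0.2186]
orientation: [180.0, 0.0, 175.6]
force: [0.9, -0.3, 0.2]
opening: 0.0155
```

Emit:
servo_tool([
  [23,26,0,0,0,0],
  [23,26,0,0,0,0],
  [0,0,0,0,0,0],
  [0,0,0,0,0,0],
  [0,0,0,0,0,0],
])

```text
clock: 40.55
tool_pos: [0.635, -0.2215, 0.2179]
orientation: [-180.0, -0.1, 175.6]
force: [-0.1, 0.3, -1.0]
opening: 0.0159
```

Emit:
servo_tool([
  [0,0,0,0,0,0],
  [0,0,0,0,0,0],
])

```text
clock: 40.72
tool_pos: [0.6345, -0.2226, 0.2184]
orientation: [-180.0, 0.0, 175.5]
force: [-0.4, 0.4, -0.8]
opening: 0.0158
```

```bash
python3 - <<'E'
from h import *
o=ctrl.get_obs(); print(o['tool_pos'],o['orientation'],o['force'],o['opening'])
p,d,c=snap('wrist','w16'); slotgaps(d,c)
P=cloud(d,c); t=o['tool_pos']; yaw=np.radians(o['orientation'][2])
ux=np.array([np.cos(yaw),np.sin(yaw)]);uy=np.array([np.sin(yaw),-np.cos(yaw)])
q=np.stack([(P[...,:2]-t[:2])@ux,(P[...,:2]-t[:2])@uy,P[...,2]-t[2]],-1)*1000
m=(abs(q[...,0])<70)&(abs(q[...,1])<10)&(q[...,2]<0)&(q[...,2]>-95)&(d>0)
print(m.sum()); 
for z in range(-90,0,10):
    k=m&(q[...,2]>=z)&(q[...,2]<z+10)
    if k.sum()>5: print(z,k.sum(),np.percentile(q[k],[2,50,98],axis=0).round(1).tolist())
E
```

```text
[ 0.63450723 -0.22264302  0.21835744] [-1.79997351e+02  4.02267714e-04  1.75531203e+02] [-0.42647553  0.38799694 -0.82056395] 0.015819239821788948
-60 ends -210.5 -3.5 gaps [(np.float64(-190.0), np.float64(-181.5)), (np.float64(-128.0), np.float64(-119.5)), (np.float64(-66.0), np.float64(-58.0))]
-40 ends -211.0 5.0 gaps [(np.float64(-190.0), np.float64(-181.5)), (np.float64(-128.0), np.float64(-119.5)), (np.float64(-65.5), np.float64(-58.0)), (np.float64(-3.5), np.float64(4.5))]
40 ends -211.0 21.0 gaps [(np.float64(-190.0), np.float64(-181.5)), (np.float64(-128.0), np.float64(-119.5)), (np.float64(-67.5), np.float64(-58.0)), (np.float64(-5.0), np.float64(4.0))]
60 ends -181.5 25.0 gaps [(np.float64(-128.5), np.float64(-119.5)), (np.float64(-66.5), np.float64(-58.0)), (np.float64(-4.5), np.float64(4.0))]
1090
-90 7 [[44.5, -2.4, -82.2], [44.5, -0.5, -81.9], [44.6, 1.5, -81.2]]
-80 16 [[44.3, -2.5, -78.6], [44.5, -0.5, -74.6], [44.7, 1.5, -70.3]]
-70 22 [[44.3, -3.1, -69.2], [44.5, -0.8, -65.0], [44.7, 1.4, -61.0]]
-60 24 [[44.3, -3.0, -58.9], [44.5, -0.5, -54.4], [44.7, 1.8, -50.3]]
-50 29 [[44.3, -2.9, -49.3], [44.5, -0.6, -44.4], [44.8, 1.8, -40.6]]
-40 29 [[44.3, -2.8, -38.6], [44.5, -0.6, -34.9], [44.7, 1.6, -30.5]]
-30 36 [[44.2, -3.2, -29.9], [44.5, -0.9, -24.1], [44.8, 1.5, -20.5]]
-20 690 [[14.0, -6.4, -17.5], [27.3, -0.6, -15.9], [44.4, 4.5, -10.4]]
-10 237 [[12.9, -8.4, -9.7], [14.4, -0.6, -4.5], [15.0, 6.7, -0.2]]
```

View pics/w16.png

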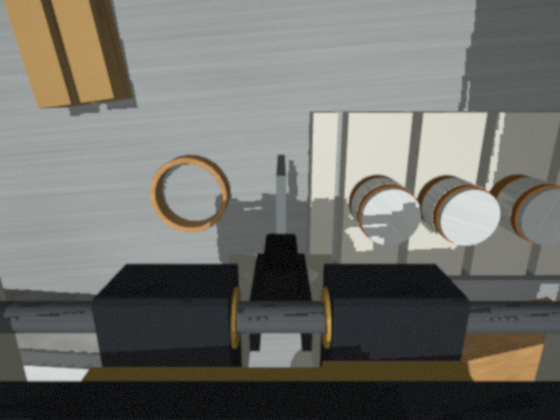

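Emit:
servo_tool([
  [4.6,25.6,0,0,0,0],
  [4.7,25.6,0,0,0,0.1],
  [0,0,-25,0,0,0],
  [0,0,-20,0,0,0],
  [0,0,-5,0,0,0],
])

```text
clock: 41.18
tool_pos: [0.6424, -0.1704, 0.165]
orientation: [180.0, -0.3, 175.7]
force: [-1.0, -0.8, -2.2]
opening: 0.0154
```

Emit:
servo_tool([
  [0,0,0,0,0,0],
  [0,0,0,0,0,0],
  [0,0,0,0,0,0],
  [0,0,0,0,0,0],
])

```text
clock: 41.52
tool_pos: [0.6452, -0.171, 0.1697]
orientation: [-180.0, 0.1, 175.7]
force: [0.1, 0.2, -0.7]
opening: 0.016
```

```bash
cat > meas.py <<'E'
from h import *
import sys
o=ctrl.get_obs(); print(o['tool_pos'],o['orientation'],o['force'],o['opening'])
p,d,c=snap('wrist',sys.argv[1]); slotgaps(d,c)
S=shelf(cloud(d,c)); t=shelf(o['tool_pos']); print('tcp shelf',t)
m=(abs(S[...,1]-t[1])<6)&(S[...,0]-t[0]<-40)&(S[...,0]-t[0]>-52)&(S[...,2]<t[2]-19)&(S[...,2]>t[2]-86)&(d>0)
print('plate',m.sum(),np.percentile(S[m],[3,50,97],axis=0).round(1).tolist() if m.any() else '')
E
python3 meas.py w17
```

```text
[ 0.64522485 -0.17101791  0.16966385] [-1.79991934e+02  1.30603001e-01  1.75684216e+02] [ 0.0995248   0.20842823 -0.67130569] 0.01597342247150551
-60 ends -210.5 11.5 gaps [(np.float64(-190.0), np.float64(-181.5)), (np.float64(-128.0), np.float64(-119.5)), (np.float64(-66.0), np.float64(-58.0)), (np.float64(-4.0), np.float64(4.0))]
-40 ends -211.0 16.5 gaps [(np.float64(-190.0), np.float64(-181.0)), (np.float64(-128.0), np.float64(-119.5)), (np.float64(-66.0), np.float64(-58.0)), (np.float64(-4.0), np.float64(3.5))]
40 ends -210.5 36.0 gaps [(np.float64(-199.0), np.float64(-172.0)), (np.float64(-170.0), np.float64(-131.0)), (np.float64(-128.5), np.float64(-119.5)), (np.float64(-88.0), np.float64(-57.5)), (np.float64(-8.5), np.float64(19.0))]
60 ends -53.0 40.0 gaps [(np.float64(-4.0), np.float64(4.0))]
tcp shelf [   1.91527639 -184.80289047  169.66384925]
plate 169 [[-42.8, -187.9, 87.8], [-42.5, -185.5, 124.9], [-42.3, -183.2, 149.5]]
```

View pics/w17.png

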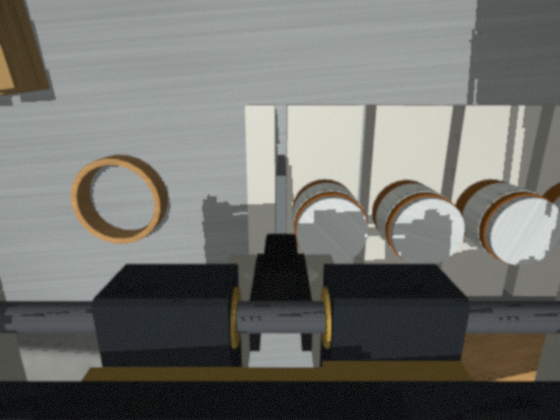

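Emit:
servo_tool([
  [-1.3,-0.4,-6,0,0,0],
  [0,0,-6,0,0,0],
  [0,0,-4,0,0,0],
  [0,0,0,0,0,0],
  [0,0,0,0,0,0],
])

```text
clock: 41.98
tool_pos: [0.6429, -0.1709, 0.1515]
orientation: [-180.0, -0.1, 175.7]
force: [0.4, -0.0, -0.7]
opening: 0.016
```

Emit:
servo_tool([
  [0,0,-3,0,0,0],
  [0,0,-3,0,0,0],
  [0,0,0,0,0,0],
  [0,0,0,0,0,0],
])

```text
clock: 42.32
tool_pos: [0.6431, -0.1709, 0.1459]
orientation: [180.0, -0.0, 175.7]
force: [0.4, -0.2, -0.3]
opening: 0.0159
```

Emit:
servo_tool([
  [0,0,-5,0,0,0],
  [0,0,-5,0,0,0],
  [0,0,-5,0,0,0],
  [0,0,0,0,0,0],
  [0,0,0,0,0,0],
])

```text
clock: 42.73
tool_pos: [0.6429, -0.1709, 0.1305]
orientation: [-180.0, -0.1, 175.7]
force: [-0.1, -0.2, -0.6]
opening: 0.0159
```

Emit:
servo_tool([
  [0,0,-3,0,0,0],
  [0,0,-2,0,0,0],
  [0,0,0,0,0,0],
  [0,0,0,0,0,0],
])

```text
clock: 43.07
tool_pos: [0.6432, -0.1709, 0.126]
orientation: [-180.0, -0.0, 175.7]
force: [-0.6, -0.5, -0.6]
opening: 0.0158
```

Emit:
servo_tool([
  [0,0,-1,0,0,0],
  [0,0,0,0,0,0],
  [0,0,0,0,0,0],
])

```text
clock: 43.32
tool_pos: [0.6432, -0.1709, 0.1252]
orientation: [180.0, 0.0, 175.7]
force: [-0.1, 0.1, -1.4]
opening: 0.0159
```

```bash
python3 meas.py w18
```

```text
[ 0.64322289 -0.17093087  0.12516145] [1.79999520e+02 4.04371743e-03 1.75701973e+02] [-0.07132305  0.06269315 -1.44511674] 0.015879580475354763
-60 ends -210.5 -20.0 gaps [(np.float64(-190.0), np.float64(-181.0)), (np.float64(-128.0), np.float64(-119.5)), (np.float64(-66.0), np.float64(-58.0))]
-40 ends -210.5 -16.0 gaps [(np.float64(-190.0), np.float64(-181.5)), (np.float64(-128.0), np.float64(-119.5)), (np.float64(-66.0), np.float64(-58.0))]
40 ends -44.5 -10.5 gaps []Traceback (most recent call last):
  File "meas.py", line 4, in <module>
    p,d,c=snap('wrist',sys.argv[1]); slotgaps(d,c)
                                     ~~~~~~~~^^^^^
  File "h.py", line 35, in slotgaps
    print(x0,'ends',e[k[0]],e[k[-1]+1],'gaps',[(e[k[i]+1],e[k[i+1]]) for i in g])
                      ~^^^
IndexError: index 0 is out of bounds for axis 0 with size 0
```

Emit:
servo_tool([
  [0,0,-0.7,0,0,0],
  [0,0,0,0,0,0],
  [0,0,0,0,0,0],
])

```text
clock: 43.62
tool_pos: [0.6432, -0.1709, 0.1244]
orientation: [180.0, -0.0, 175.7]
force: [-0.2, -0.1, -0.8]
opening: 0.016
```

Emit:
servo_tool([
  [0,0,-0.7,0,0,0],
  [0,0,0,0,0,0],
  [0,0,0,0,0,0],
])

```text
clock: 43.87
tool_pos: [0.6434, -0.171, 0.1243]
orientation: [-180.0, 0.0, 175.7]
force: [-1.7, 0.0, 4.3]
opening: 0.0159
```

Emit:
servo_tool([
  [0,0,0.6,0,0,0],
  [0,0,0,0,0,0],
  [0,0,0,0,0,0],
  [0,0,0,0,0,0],
], fingers=36)

```text
clock: 44.2
tool_pos: [0.6432, -0.1709, 0.1241]
orientation: [180.0, -0.0, 175.7]
force: [-0.3, -0.3, 0.9]
opening: 0.0344
```

Emit:
servo_tool([
  [0,0,4,0,0,0],
  [0,0,10,0,0,0],
  [0,0,25,0,0,0],
  [0,0,35,0,0,0],
  [0,0,40,0,0,0],
])

```text
clock: 44.62
tool_pos: [0.6422, -0.1709, 0.2388]
orientation: [-180.0, -0.2, 175.7]
force: [0.9, -0.4, 0.7]
opening: 0.0359
```

Emit:
servo_tool([
  [-30,-25,0,0,0,0],
  [-30,-25,0,0,0,0],
  [-30,-25,0,0,0,0],
  [-30,-25,0,0,0,0],
  [-30,-25,0,0,0,0],
])

```text
clock: 45.03
tool_pos: [0.4918, -0.2967, 0.2396]
orientation: [-180.0, 0.1, 175.7]
force: [0.3, -1.4, -0.7]
opening: 0.036
```

Emit:
servo_tool([
  [0,-40,0,0,0,0],
  [0,0,0,0,0,0],
  [0,0,0,0,0,0],
])

```text
clock: 45.28
tool_pos: [0.4925, -0.3378, 0.2393]
orientation: [-180.0, 0.1, 175.5]
force: [-0.2, 0.4, -1.5]
opening: 0.0357
```

```bash
python3 - <<'E'
from h import *
print(ctrl.get_obs()['tool_pos'])
p,d,c=snap('top','top5'); P=cloud(d,c)
for t in tops(d,c,.105,.125,100): print(t, shelf(t[0],(.6573,.0171)).round(1))
for t in tops(d,c,.135,.165,20): print(t, shelf(t[0],(.6573,.0171)).round(1))
for t in tops(d,c,.036,.066,150):
  if 20<t[3]<40: print('low',t)
q=p[120:215,180:420,::-1]; b,_,_=snap('side','side5')
cv2.imwrite('pics/f1.png',np.vstack([cv2.resize(q,(790,313),interpolation=cv2.INTER_CUBIC),cv2.resize(b[120:270,130:420,::-1],(790,280)[:2],interpolation=cv2.INTER_CUBIC)]))
E
```

```text
[ 0.49252879 -0.33780844  0.23926976]
(array([0.6672, 0.1704, 0.1171]), 668.8, 171.5, 24.9, np.int32(241), array([225., 155.])) [ -1.7 153.6 117.1]
(array([0.6629, 0.1085, 0.1173]), 664.7, 109.3, 24.5, np.int32(239), array([246., 159.])) [ -1.3  91.6 117.3]
(array([0.6584, 0.0471, 0.1171]), 660.1, 47.7, 24.1, np.int32(235), array([268., 163.])) [ -1.2  30.  117.1]
(array([ 0.6533, -0.0142,  0.1173]), 654.3, -14.0, 24.1, np.int32(235), array([290., 167.])) [ -1.6 -31.5 117.3]
(array([ 0.6494, -0.0759,  0.1172]), 651.9, -76.1, 24.8, np.int32(238), array([312., 170.])) [ -0.8 -93.3 117.2]
(array([ 0.646 , -0.1313,  0.1176]), 645.6, -136.2, 23.6, np.int32(177), array([332., 174.])) [  -0.  -148.8  117.6]
(array([ 0.4744, -0.6394,  0.1167]), 492.8, -690.5, 104.7, np.int32(385), array([517., 255.])) [-132.7 -668.5  116.7]
(array([ 0.8705, -0.1945,  0.1511]), 877.5, -196.8, 13.6, np.int32(42), array([362.,  96.])) [ 228.6 -194.9  151.1]
(array([ 0.5339, -0.6843,  0.1365]), 530.8, -678.8, 38.6, np.int32(199), array([538., 233.])) [ -70.  -708.7  136.5]
(array([ 0.4779, -0.6671,  0.1366]), 476.4, -665.3, 32.1, np.int32(165), array([532., 253.])) [-127.1 -695.8  136.6]
(array([ 0.4847, -0.6984,  0.1365]), 486.2, -700.4, 17.3, np.int32(28), array([544., 252.])) [-118.  -726.5  136.5]
low (array([0.4466, 0.4081, 0.0599]), 447.5, 410.9, 30.9, np.int32(380), array([134., 228.]))
```

View pics/f1.png

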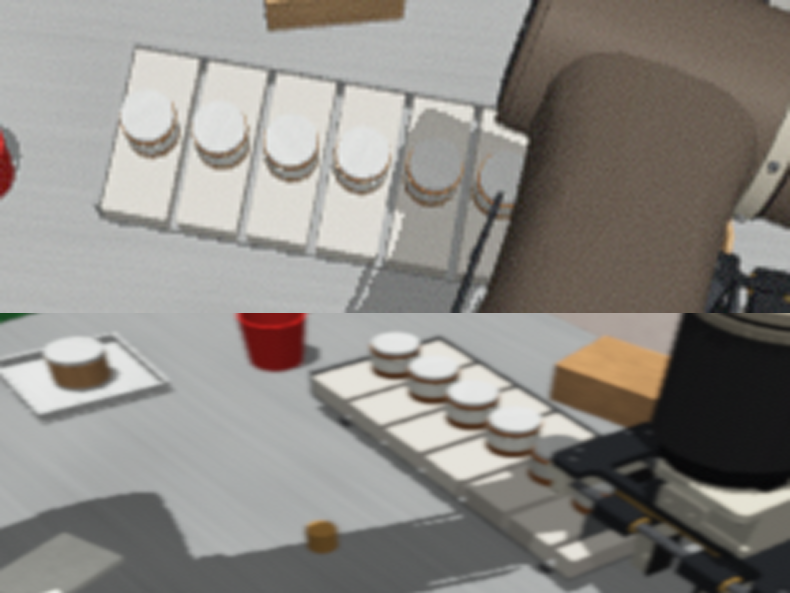

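View pics/side5.png

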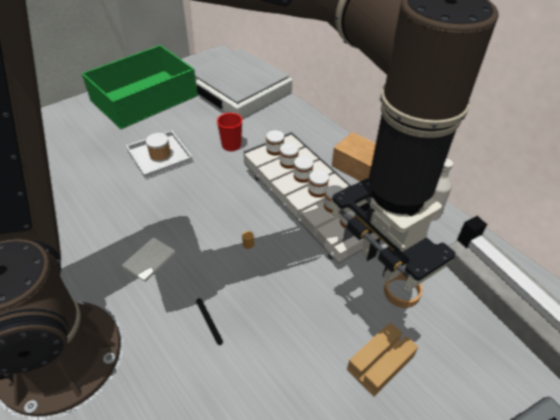

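Emit:
servo_tool([
  [-5,38,5,0,0,0],
  [-5,38,5,0,0,0],
  [-5,38,5,0,0,0],
  [-5,38,5,0,0,0],
  [-5,38,5,0,0,0],
])

```text
clock: 45.8
tool_pos: [0.4679, -0.1434, 0.2638]
orientation: [180.0, 0.0, 175.8]
force: [0.8, -0.1, 0.6]
opening: 0.0357
```

Emit:
servo_tool([
  [-5,38,5,0,0,0],
  [-5,38,5,0,0,0],
  [-5,38,0,0,0,0],
  [-5,38,0,0,0,0],
  [-5,38,0,0,0,0],
])

```text
clock: 46.22
tool_pos: [0.4423, 0.0469, 0.2741]
orientation: [179.9, 0.1, 175.8]
force: [0.6, -1.3, 0.3]
opening: 0.0363
```

Emit:
servo_tool([
  [0,38,0,0,0,0],
  [0,38,0,0,0,0],
  [0,38,0,0,0,0],
  [0,38,0,0,0,0],
  [0,38,0,0,0,0],
])

```text
clock: 46.63
tool_pos: [0.442, 0.2371, 0.274]
orientation: [179.9, 0.0, 175.8]
force: [0.6, -0.9, 0.2]
opening: 0.0358
```

```bash
python3 - <<'E'
from h import *
print(ctrl.get_obs()['tool_pos'])
p,d,c=snap('top','top6'); P=cloud(d,c)
for t in tops(d,c,.105,.125,100): print(t, shelf(t[0],(.6573,.0171)).round(1))
for t in tops(d,c,.135,.165,20): print(t, shelf(t[0],(.6573,.0171)).round(1))
b,_,_=snap('side','side6')
cv2.imwrite('pics/f2.png',np.vstack([cv2.resize(p[125:260,190:450,::-1],(600,312),interpolation=cv2.INTER_CUBIC),cv2.resize(b[120:260,200:460,::-1],(520,280),interpolation=cv2.INTER_CUBIC)[:, :600] if 0 else cv2.copyMakeBorder(cv2.resize(b[120:260,200:460,::-1],(520,280),interpolation=cv2.INTER_CUBIC),0,0,0,80,cv2.BORDER_CONSTANT)]))
E
```

```text
[0.44199575 0.23711483 0.2739985 ]
(array([ 0.8675, -0.1939,  0.1145]), 877.0, -196.6, 29.3, np.int32(178), array([359., 103.])) [ 225.6 -194.5  114.5]
(array([ 0.8215, -0.3327,  0.1186]), 823.3, -334.1, 24.9, np.int32(171), array([407., 122.])) [ 190.2 -336.4  118.6]
(array([0.6673, 0.1704, 0.1173]), 668.6, 171.4, 24.4, np.int32(237), array([225., 155.])) [ -1.6 153.6 117.3]
(array([0.6628, 0.1084, 0.1172]), 664.5, 109.2, 24.3, np.int32(239), array([246., 159.])) [ -1.4  91.5 117.2]
(array([0.6583, 0.0469, 0.1173]), 659.5, 47.8, 24.5, np.int32(237), array([268., 163.])) [ -1.3  29.8 117.3]
(array([ 0.653 , -0.0141,  0.1173]), 654.8, -13.6, 24.1, np.int32(235), array([290., 167.])) [ -1.9 -31.4 117.3]
(array([ 0.6492, -0.0756,  0.117 ]), 650.8, -75.4, 24.1, np.int32(241), array([312., 170.])) [ -1.1 -93.  117. ]
(array([ 0.6443, -0.136 ,  0.1172]), 645.4, -137.7, 25.0, np.int32(242), array([333., 174.])) [  -1.4 -153.6  117.2]
(array([ 0.4845, -0.6395,  0.1171]), 503.3, -695.0, 110.8, np.int32(438), array([517., 251.])) [-122.6 -667.8  117.1]
(array([ 0.8705, -0.1942,  0.1504]), 877.2, -196.7, 13.6, np.int32(42), array([362.,  96.])) [ 228.6 -194.6  150.4]
(array([ 0.6409, -0.1677,  0.15  ]), 642.7, -168.0, 15.7, np.int32(78), array([347., 173.])) [  -2.4 -185.5  150. ]
(array([ 0.5149, -0.6794,  0.1365]), 508.5, -679.0, 57.6, np.int32(386), array([536., 240.])) [ -89.3 -705.3  136.5]
(array([ 0.4616, -0.6523,  0.1365]), 462.9, -653.8, 14.0, np.int32(25), array([526., 259.])) [-144.5 -682.3  136.5]
(array([0.0526, 0.0429, 0.1494]), 48.9, 42.7, 24.4, np.int32(35), array([242., 397.])) [-604.9  -20.   149.4]
```

View pics/f2.png

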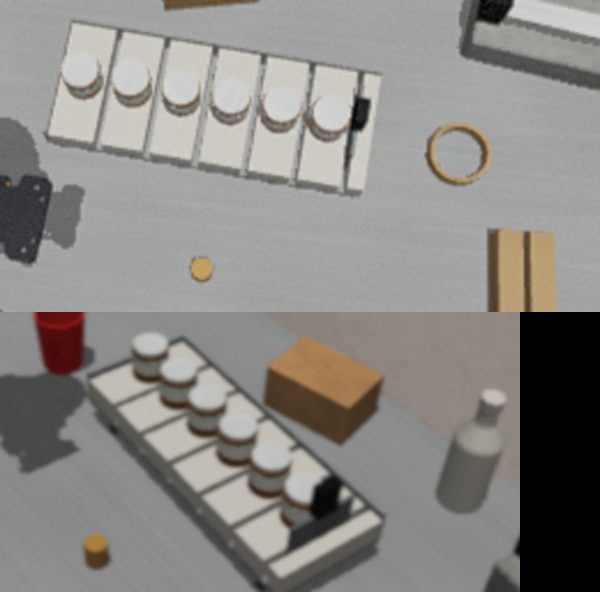

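```bash
python3 -c "
from plant import ctrl
print(ctrl.close_job(), ctrl.get_obs()['clock'])"
```

```text
the job is handed in; nothing more can be done
the job is handed in; nothing more can be done
```

I moved the tin from the shelf to the middle of the tray. Then I stood all six jars in bays 1 to 6, working from the closed end, and slid the divider into slot 6 last. The job was handed in at about 47 s on the robot's clock.

**Last checks, from the top and side pictures:**
- **Jars:** all six stand upright on the shelf, about 62 mm apart. The row is straight to within about 1 mm, and the jars sit within about 2 mm of the bay centres.
- **Divider:** it is in slot 6, and I felt it touch the slot floor. Its grip measures about 150 mm above the table, against 152 mm expected. It is centred front to back to within 2 to 3 mm.
- **Tin:** it stands upright in the tray.
- **Bystanders:** the weight and tape look undisturbed in the last pictures; the cup, only partly in view, showed nothing amiss. I did not re-measure the three of them.

**What went differently or disagreed:**
- **Jar 4:** it got knocked about 4 cm during the run, to within 1 mm of the brass weight. I found its new position and lifted it away from the weight, and the weight stayed put.
- **Cameras:** the top and wrist cameras disagreed by 2 to 4 mm in absolute position. I placed the jars and divider from the wrist camera's relative measurements instead.

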